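Clear the sawn offcuts into the lidded scrap box

ROBOT

A 6-joint arm with a two-finger parallel gripper is mounted at the origin on the work surface. World frame = base frame: x ahead of the robot, y to its left, z up, the work surface at z = 0. Lengths are in m, angles in rad, forces in N, time in s.
With the tool pointing down it reaches from about 0.4 to 0.825 m from the base axis. Payload 7 kg.
Tool frame: the origin (TCP) lies at the very end of the fingers, on their centre line; the grasp point (between the pads) lies 19 mm behind it; z points along the fingers, y is the line along which they close (so a half turn about z gives the same grasp; the last joint's range is limited). The gripper opens to 88 mm and grips with 3 to 60 N. Pads are 19 mm wide; open, the fingers measure 130 mm over their backs; the gripper's body (78 mm by 193 mm) begins 47 mm behind the grasp point.
Start: joints at [-0.933, 0.359, 0.012, 0, -1.224, -0.288], TCP at [0.231, -0.634, 0.205] pointing down, gripper open.
Joint ranges: [-3.07, 3.07], [-1.43, 2.12], [-1.02, 1.25], [-3.03, 1.67], [-3.05, -0], [-3.03, 3.03]. Speed limits (rad/s): [2.39, 2.39, 3.01, 3.14, 3.14, 3.14].

INTERFACE

Orientations are given as [roll, pitch, yaw] about the fixed x, y, z axes, in that order (R = Rz(yaw) Ry(pitch) Rx(roll)).
In Python, from station import * gives the robot as it stands.
- The arm moves only by the tool servo_tool, never from a script. Its argument "moves" is a list of rows, each an object of numbers: "jaw": the opening, from 0 (shut) to 1 (fully open); "dx", "dy", "dz": the shift along the world's x, y, z in m; "roll": the turn about the world's z in degrees. A call has exactly 10 rows; each row shifts and turns the commanded pose from where the row before left it; what a row does not reach is not made up. A row lasts 1/8 s, in which the tool goes at most 62.5 mm and 10.7 degrees, less where a joint would pass 70% of its speed; a pose out of reach is approached as far as the arm can. A call with a gripper value outside its range is refused whole. The fingers move at their own pace and stop on an object; "newtons" is the grip in N (left out, the last holds). Time passes only in rows, so rows that do not move let the fingers close, or fill a call up. It gives the time, the measured TCP pose, the force, the opening and the grip force at its end, in the units of the state.
- get_state(): the state, without advancing time (a new reading comes with each control period).
- grab_frame(name): name is "scene" or "top"; returns (picture, depth): 480x640x3 uint8, red, green, blue; 480x640 float32, m along the optical axis (not along the pixel's ray), 0 where there is no reading.
- calibration(name): a dict with "intrinsics" (3x3 intrinsics, pixels), "k1" (the pictures are not rectified: a ray, as slopes to the right and down, at radius r is drawn at 1 + k1 r^2 times it, then the intrinsics apply), "R" (3x3) and "t" (3): a world point X has camera coordinates R X + t. Camera axes: x right, y down, z forward; pixel columns grow to the right and rows downward; lengths in m; the calibration is good to about 2 mm. A picture is of the moment at which its call begins. calibration takes no time and is no camera call.
- job_done(): hands the job in; it is judged then, once.
The state is a dict: "t": time; "q": joint angles; "qd": joint speeds; "joint_efforts": joint torques, N m; "eef_pos": TCP position; "ee_rot": TCP orientation; "force": force on the tool from outside, world axes, zero at the start; "moment": the same for the moment, N m; "width": finger opening in m; "gripper_force": force on a finger pad.
Only numpy, scipy, OpenCV 4.12 (cv2) and the standard library are available. Lean on these libraries where they do the work, as an engineer would, in place of code of your own. Each camera call takes 0.05 s, during which the arm holds its last target. There are 200 camera calls.

TASK

Lever the lid of the red scrap box open with the blade of the pry bar pushed into the slot under the lid's front edge (not with the fingers), swing it well up and lay the bar back on its blue mat. Gather every loose tube offcut from the bench into the yellow scoop tray, carry the tray over the open box and tip them all in together over the tray's lip. Set the empty tray upright on the bench, shut the lid fully, and leave the spray can and the red-lidded jar alone; any offcut that ends up elsewhere goes into the box too.

Things in the scene. Friction and masses are not known exactly. Their poses are not given: they have to be found in the camera images.
- scrap_box: Red open-topped steel box bolted to the bench, 180 (x) x 220 (y) x 100 mm high, walls and floor 5 mm; origin at the centre of its underside. The lid's hinge runs along y at its +x end; its front wall, with the pry slot, is at x = -90 mm. The slot faces the middle of the bench.
- pry_slot (a point): Centre of the pry slot at the outer face of the box's front wall: a notch in the wall's top edge 70 mm wide and 14 mm high (86 to 100 mm above the bench), closed above by the lid. Axes are those of the box: the blade goes in along +x. Behind the 5 mm wall the box is empty.
- lid_hinge (a point): Middle of the lid's hinge line, at x = 90 mm, 100 mm above the bench in the box's frame; axes are those of the box.
- lid_edge (a point): Middle of the lid's free (front) edge, on its underside; axes move with the lid. The lid is a grey metal plate 180 x 220 x 6 mm, flush with the box's walls when shut, 0.25 kg.
- lid (a joint): Angle of the lid, 0 shut, 1.75 rad wide open at its stop. The hinge is stiff: the lid stays at any angle; raising it takes about 3 to 4 N at its edge, pushing it shut from behind near that edge about 1 to 3 N.
- mat: Blue mat fixed on the bench, 250 (x) x 100 (y) x 4 mm; origin at the centre of its underside.
- bar: Pry bar 200 mm long along x, 0.18 kg: orange handle from x = -100 to 0 mm, 24 wide and 26 mm high, and a flat steel blade from x = 0 to 100 mm, 28 wide and 4 mm thick, both centred on the x axis. Origin on the axis where they meet, 13 mm above what it lies on; balance point x = -36 mm. It starts on the mat, its blade towards the mat's +x end.
- bar_tip (a point): Middle of the blade's end, at x = 100 mm on the bar's axis.
- tray: Yellow scoop tray, 0.24 kg, 4 mm sheet: floor 158 wide (y), x = -77 to 53 mm, then a ramp rising 20 degrees to the open pouring lip at x = 84; side walls 36 high at y = +-77, rear wall 40 high at x = -75. Origin at the underside, midway across. From the rear wall's top a black handle plate, 50 wide, 10 thick, 63 long, leans back (to -x) 30 degrees from vertical.
- tray_lip (a point): Middle of the pouring lip, at x = 84, z = 14 mm in the tray's frame.
- tray_grip (a point): Centre of the handle plate, at x = -93, z = 67 mm in the tray's frame; axes are the tray's. The plate's length runs along (-0.5, 0, 0.866) and its thickness along (0.866, 0, 0.5).
- offcut1: A bright piece of square tube, 64 mm long (its x axis), 28 x 28 mm in section, 0.09 kg; origin at its centre. It lies loose on the bench at any yaw. Two to four of the four offcuts are there; an absent one is None.
- offcut2: A bright piece of square tube, 64 mm long (its x axis), 28 x 28 mm in section, 0.09 kg; origin at its centre. It lies loose on the bench at any yaw. Two to four of the four offcuts are there; an absent one is None.
- offcut3: A bright piece of square tube, 64 mm long (its x axis), 28 x 28 mm in section, 0.09 kg; origin at its centre. It lies loose on the bench at any yaw. Two to four of the four offcuts are there; an absent one is None.
- offcut4: A bright piece of square tube, 64 mm long (its x axis), 28 x 28 mm in section, 0.09 kg; origin at its centre. It lies loose on the bench at any yaw. Two to four of the four offcuts are there; an absent one is None.
- spray_can: Green upright can, 60 mm across, 170 mm high; origin at the centre of its base. Bystander.
- tin: Jar with a red lid, 72 mm across, 70 mm high; origin at the centre of its base. Bystander.
Mind the look-alikes: they are no part of the job. There is more than one size of the tin; the one meant has the size given above.

How it is judged:
On the way, in this order (a step that is already met when the one before it is completed fails the run):
1. the blade's tip is in the pry slot, under the lid that is still shut (value of joint lid below 0.08 rad and x of bar_tip in the frame of pry_slot between 0.006 and 0.08 m and y of bar_tip in the frame of pry_slot between -0.035 and 0.035 m and z of bar_tip in the frame of pry_slot between -0.012 and 0.03 m), for 0.02 s.
2. the bar has raised the lid past 0.3 rad, no finger on the lid (value of joint lid above 0.3 rad and contact force between bar and lid_c0 above 0.2 N and contact force between the fingers and lid_c0 below 0.2 N), for 0.02 s.
3. the tray, with every offcut in it, is over the open box (height (world z) of tray above 0.07 m and angle between tray's own z axis and vertical below 0.5 rad and horizontal distance between tray_lip and scrap_box below 0.13 m and value of joint lid above 1 rad and x of offcut1 in the frame of tray between -0.08 and 0.085 m and y of offcut1 in the frame of tray between -0.08 and 0.08 m and z of offcut1 in the frame of tray between 0 and 0.08 m and x of offcut2 in the frame of tray between -0.08 and 0.085 m and y of offcut2 in the frame of tray between -0.08 and 0.08 m and z of offcut2 in the frame of tray between 0 and 0.08 m and x of offcut3 in the frame of tray between -0.08 and 0.085 m and y of offcut3 in the frame of tray between -0.08 and 0.08 m and z of offcut3 in the frame of tray between 0 and 0.08 m and x of offcut4 in the frame of tray between -0.08 and 0.085 m and y of offcut4 in the frame of tray between -0.08 and 0.08 m and z of offcut4 in the frame of tray between 0 and 0.08 m), for 0.02 s.
4. the tray is tipped over the box (angle between tray's own z axis and vertical above 0.75 rad and horizontal distance between tray_lip and scrap_box below 0.13 m and value of joint lid above 1 rad), for 0.1 s.
At the end, for the whole second after the job is handed in: Every offcut present lies inside the scrap box, the lid is shut (below 0.05 rad), the tray stands upright on the bench (within 0.1 rad, underside within 12 mm of it), and the bar lies on the mat (its middle within 90 mm along and 45 mm across of the mat's centre), all at rest (x of offcut1 in the frame of scrap_box between -0.09 and 0.09 m and y of offcut1 in the frame of scrap_box between -0.11 and 0.11 m and z of offcut1 in the frame of scrap_box between 0 and 0.098 m and x of offcut2 in the frame of scrap_box between -0.09 and 0.09 m and y of offcut2 in the frame of scrap_box between -0.11 and 0.11 m and z of offcut2 in the frame of scrap_box between 0 and 0.098 m and x of offcut3 in the frame of scrap_box between -0.09 and 0.09 m and y of offcut3 in the frame of scrap_box between -0.11 and 0.11 m and z of offcut3 in the frame of scrap_box between 0 and 0.098 m and x of offcut4 in the frame of scrap_box between -0.09 and 0.09 m and y of offcut4 in the frame of scrap_box between -0.11 and 0.11 m and z of offcut4 in the frame of scrap_box between 0 and 0.098 m and value of joint lid below 0.05 rad and height (world z) of tray below 0.012 m and angle between tray's own z axis and vertical below 0.1 rad and linear speed of each of tray, bar below 0.02 m/s and x of bar in the frame of mat between -0.09 and 0.09 m and y of bar in the frame of mat between -0.045 and 0.045 m and z of bar in the frame of mat below 0.03 m); the robot touches nothing.
It fails at once if a bystander is shifted more than 30 mm or knocked over (distance of any of spray_can, tin from where it was at the start of the episode above 0.03 m or angle between any of spray_can, tin's own z axis and vertical above 0.4 rad).
Of offcut1, offcut2, offcut3, offcut4 only 2 to 4 are there at a start; the rules pass over those that are not, and their reading is None.
At some moment in a run one of offcut1, offcut2, offcut3, offcut4 may be knocked a few centimetres aside while the robot is not near it.
It also fails if it takes over 210 s, if anything falls off the work surface, if the arm or the gripper's body presses on something with over 40 N, if the wrist force passes 120 N, or if a joint passes its speed limit or range.

## Working session

There is one attempt and no reset: what is moved stays moved. The work goes in short steps, Python scripts to look and compute and a tool call to move; the robot and the scene stay as the last step left them, time stands still between calls to the robot, and variables do not carry over. Pictures are saved under pics/ and viewed, at most 14 in all, crops included, and the job is handed in when it is done.

Besides the shell and the picture viewer there is one more tool, called after "Call:" as name(argument=value, ...), one argument or row to a line, values as JSON. servo_tool: Moves the arm, as the interface text tells. Its arguments: {"type":"object","properties":{"moves":{"type":"array","items":{"type":"object","properties":{"jaw":{"type":"number"},"dx":{"type":"number"},"dy":{"type":"number"},"dz":{"type":"number"},"roll":{"type":"number"}}}},"newtons":{"type":"number"}},"required":["moves"]}

```bash
ls; mkdir -p pics; cat > h.py <<'E'
from station import *
import numpy as np, cv2
def snap(n,name=None):
    p,d=grab_frame(n)
    if name: cv2.imwrite('pics/'+name+'.png',p[:,:,::-1])
    return p,d
def cloud(n,d):
    c=calibration(n);K=np.array(c['intrinsics']);R=np.array(c['R']);t=np.array(c['t'])
    v,u=np.mgrid[0:480,0:640]
    x=(u-K[0,2])/K[0,0];y=(v-K[1,2])/K[1,1]
    xu,yu=x.copy(),y.copy()
    for _ in range(8):
        s=1+c['k1']*(xu**2+yu**2);xu,yu=x/s,y/s
    P=np.stack([xu*d,yu*d,d],-1)
    W=(P-t)@R
    W[d<=0]=np.nan
    return W
E
python3 - <<'E'
from h import *
p,d=snap('top','top1');np.save('t1.npy',d)
p,d=snap('scene','scene1');np.save('s1.npy',d)
for n in('top','scene'):
    c=calibration(n);print(n,c, -np.array(c['R']).T@np.array(c['t']))
print(get_state())
E
```

```text
pics
top {'intrinsics': array([[624.56507912,   0.        , 311.71211938],
       [  0.        , 624.56507912, 236.15799473],
       [  0.        ,   0.        ,   1.        ]]), 'k1': -0.18276084692026198, 'R': array([[-2.23552755e-02, -9.99749816e-01,  7.40243228e-04],
       [-9.90761792e-01,  2.20552201e-02, -1.33808213e-01],
       [ 1.33758410e-01, -3.72472418e-03, -9.91006970e-01]]), 't': array([-0.05246713,  0.5900491 ,  1.45633693])} [ 0.38862787 -0.06004322  1.5222323 ]
scene {'intrinsics': array([[445.91885312,   0.        , 320.56755176],
       [  0.        , 445.91885312, 240.16122841],
       [  0.        ,   0.        ,   1.        ]]), 'k1': -0.05807846145605462, 'R': array([[ 7.89996290e-01,  6.13111455e-01,  4.52732462e-04],
       [ 4.40474422e-01, -5.67038902e-01, -6.96023827e-01],
       [-4.26483465e-01,  5.50055658e-01, -7.18018543e-01]]), 't': array([-0.45660115, -0.21671894,  1.4808131 ])} [ 1.08771466 -0.6574703   0.91261644]
{'t': 0.1, 'q': array([-9.32894295e-01,  3.59362522e-01,  1.11695119e-02, -3.12497148e-04,
       -1.22411650e+00, -2.88124454e-01]), 'qd': array([-0.00171218, -0.00103742,  0.00384147,  0.00196481,  0.00018821,
        0.00014972]), 'joint_efforts': array([-1.37610648e-03, -5.84162450e+01,  2.93753779e+01,  7.01560378e+00,
        1.02209425e-02, -5.74838327e-05]), 'eef_pos': array([ 0.23114385, -0.63369279,  0.20419342]), 'ee_rot': array([ 3.14005836e+00, -1.48347011e-04, -2.79192136e+00]), 'force': array([ 0.48676918, -0.2481407 , -0.49630369]), 'moment': array([-0.00398017, -0.03792486, -0.00925599]), 'gripper_force': 0.0, 'width': 0.0875294248351282}
```

View pics/top1.png

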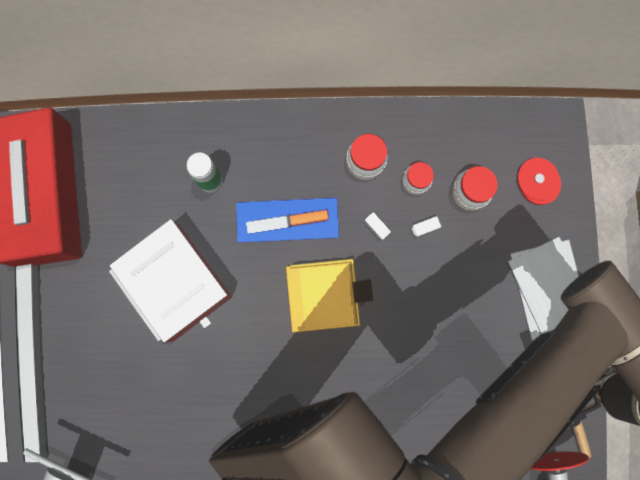

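View pics/scene1.png

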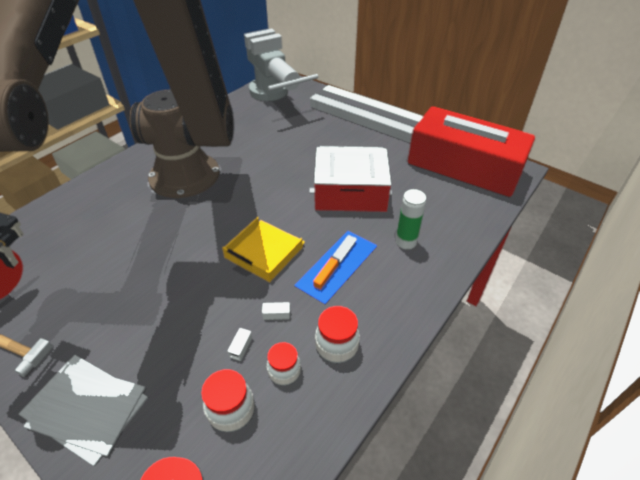

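Top view: box with a pale lid near (168,280), tray at (323,295) with its handle at (363,290), and the bar on the mat at (288,220). The can is at (203,170) and offcuts are at (377,226) and (426,226). Four red-lidded jars are visible. In the scene view the slot is at (352,190).

```bash
cat >> h.py <<'E'
def blobs(W,m,amin=60):
    n,l,s,c=cv2.connectedComponentsWithStats(m.astype(np.uint8))
    for i in range(1,n):
        if s[i,4]<amin: continue
        Q=W[l==i];Q=Q[~np.isnan(Q[:,0])]
        if len(Q)<20: continue
        z=np.median(Q[:,2])
        T=Q[abs(Q[:,2]-z)<.01]
        r=cv2.minAreaRect(T[:,:2].astype(np.float32)*1000)
        print('px',c[i].round(),'n',s[i,4],'z',z.round(4),'cen mm',np.round(r[0],1),'size',np.round(r[1],1),'ang',round(r[2],1))
E
python3 - <<'E'
from h import *
for n,f,fn in(('top','t1','top1'),('scene','s1','scene1')):
    d=np.load(f+'.npy');p=cv2.imread('pics/'+fn+'.png');W=cloud(n,d)
    hsv=cv2.cvtColor(p,cv2.COLOR_BGR2HSV);H,S,V=hsv[...,0],hsv[...,1],hsv[...,2]
    ok=(W[...,0]<1.0)&(W[...,0]>.2)&(abs(W[...,1])<.75)
    print(n,'bench z',np.nanmedian(W[230:260,:,2] if n=='top' else W[..., 2]))
    for nm,m in (('white',(S<60)&(V>185)),('blue',(H>105)&(H<125)&(S>140)&(V>90)),('orange',(H>5)&(H<18)&(S>150)),('yellow',(H>20)&(H<32)&(S>130)),('red',((H<4)|(H>175))&(S>150)),('green',(H>50)&(H<85)&(S>90))):
        print(nm);blobs(W,m&ok)
E
```

```text
top bench z 0.001890372418364971
white
px [ 17. 182.] n 925 z 0.1603 cen mm [718.7 621.4] size [199.6  31.6] ang 7.3
px [199. 164.] n 470 z 0.17 cen mm [738.8 184.5] size [54.2 53.2] ang 1.7
px [539. 178.] n 62 z 0.0217 cen mm [ 727.4 -643.5] size [21.8 23. ] ang 43.2
px [377. 225.] n 304 z 0.0277 cen mm [ 613.3 -225.6] size [63.9 28.5] ang 39.9
px [267. 224.] n 471 z 0.0193 cen mm [623.   43.6] size [29.1 99.3] ang 8.6
px [426. 226.] n 312 z 0.0278 cen mm [ 609.4 -345.9] size [28.6 63.4] ang 20.7
px [166. 281.] n 7627 z 0.1071 cen mm [483.7 272.7] size [220.8 189.6] ang 36.2
px [565. 252.] n 341 z 0.0099 cen mm [ 538.3 -709.7] size [95.5 43.6] ang 34.0
px [ 25. 333.] n 1893 z 0.0409 cen mm [364.7 644.1] size [330.4  42.9] ang 2.6
px [533. 300.] n 1286 z 0.0119 cen mm [ 427.2 -613.9] size [170.3  72. ] ang 14.7
px [205. 322.] n 63 z 0.005 cen mm [389.2 198.6] size [18.7 19.6] ang 36.7
px [634. 353.] n 67 z 0.648 cen mm [ 323.6 -532.9] size [ 7.5 20. ] ang 34.6
px [  1. 380.] n 85 z 0.0416 cen mm [260.9 709.9] size [ 10.8 120.9] ang 88.9
blue
px [287. 219.] n 2861 z 0.0041 cen mm [636
[... 1785 characters left out ...]
3 z 0.0063 cen mm [434.3 -81.6] size [190.7 180.1] ang 4.2
red
px [470. 152.] n 6359 z 0.1164 cen mm [733.6 533.1] size [352.4  16.9] ang 7.2
px [352. 198.] n 1710 z 0.049 cen mm [541.8 196.4] size [211.3  10.8] ang 35.7
px [483. 277.] n 521 z -0.573 cen mm [898.  717.1] size [ 9.8 38.6] ang 83.7
px [338. 324.] n 1143 z 0.0958 cen mm [ 783.7 -205.1] size [84.3 83.2] ang 55.4
px [282. 356.] n 653 z 0.0701 cen mm [ 730.5 -329.5] size [59.3 62. ] ang 40.2
px [224. 391.] n 1525 z 0.0957 cen mm [ 701.3 -465.9] size [83.5 85.5] ang 47.5
px [172. 470.] n 1044 z 0.0155 cen mm [ 702.  -619.2] size [116.1  43. ] ang 38.9
green
px [408. 227.] n 469 z 0.081 cen mm [749.8 162.8] size [55.8 19.6] ang 21.8
```

Call:
servo_tool(
  moves=[
    {"dx":0.036,"dy":0.055,"roll":7.8,"jaw":1},
    {"dx":0.036,"dy":0.055,"roll":7.8,"jaw":1},
    {"dx":0.036,"dy":0.055,"roll":7.8,"jaw":1},
    {"dx":0.036,"dy":0.055,"roll":7.8,"jaw":1},
    {"dx":0.036,"dy":0.055,"roll":7.8,"jaw":1},
    {"dx":0.036,"dy":0.055,"roll":7.8,"jaw":1},
    {"dx":0.036,"dy":0.055,"roll":7.8,"jaw":1},
    {"dx":0.036,"dy":0.055,"roll":7.8,"jaw":1},
    {"dx":0.036,"dy":0.055,"roll":7.8,"jaw":1},
    {"dx":0.036,"dy":0.055,"roll":7.8,"jaw":1},
  ],
  newtons=60,
)

```text
$.moves[0]: bad value
```

Call:
servo_tool(
  moves=[
    {"dx":0.02,"dy":0.033,"roll":0.6,"jaw":1},
    {"dx":0.021,"dy":0.033,"jaw":1},
    {"dz":-0.05,"jaw":1},
    {"dz":-0.05,"jaw":1},
    {"jaw":1},
    {"jaw":1},
    {"jaw":1},
    {"jaw":1},
    {"jaw":1},
    {"jaw":1},
  ],
)

```text
$.moves[0]: bad value
```

Call:
servo_tool(
  moves=[
    {"dx":0.02,"dy":0.033,"dz":0.0,"roll":0.6,"jaw":1.0},
    {"dx":0.036,"dy":0.055,"dz":0.0,"roll":7.8,"jaw":1.0},
    {"dx":0.036,"dy":0.055,"dz":0.0,"roll":7.8,"jaw":1.0},
    {"dx":0.036,"dy":0.055,"dz":0.0,"roll":7.8,"jaw":1.0},
    {"dx":0.036,"dy":0.055,"dz":0.0,"roll":7.8,"jaw":1.0},
    {"dx":0.036,"dy":0.055,"dz":0.0,"roll":7.8,"jaw":1.0},
    {"dx":0.036,"dy":0.055,"dz":0.0,"roll":7.8,"jaw":1.0},
    {"dx":0.036,"dy":0.055,"dz":0.0,"roll":7.8,"jaw":1.0},
    {"dx":0.036,"dy":0.055,"dz":0.0,"roll":7.8,"jaw":1.0},
    {"dx":0.036,"dy":0.055,"dz":0.0,"roll":7.8,"jaw":1.0},
  ],
  newtons=60,
)

```text
t: 1.35
eef_pos: [0.56, -0.1285, 0.205]
ee_rot: [3.141, 0.0, -1.551]
force: [0.3, -0.9, 0.1]
width: 0.0874
gripper_force: 0.0
```

Call:
servo_tool(
  moves=[
    {"dx":0.029,"dy":0.044,"dz":0.0,"roll":3.8,"jaw":1.0},
    {"dx":0.028,"dy":0.044,"dz":0.0,"roll":3.8,"jaw":1.0},
    {"dx":0.0,"dy":0.0,"dz":-0.05,"roll":0.0,"jaw":1.0},
    {"dx":0.0,"dy":0.0,"dz":-0.05,"roll":0.0,"jaw":1.0},
    {"dx":0.0,"dy":0.0,"dz":0.0,"roll":0.0,"jaw":1.0},
    {"dx":0.0,"dy":0.0,"dz":0.0,"roll":0.0,"jaw":1.0},
    {"dx":0.0,"dy":0.0,"dz":0.0,"roll":0.0,"jaw":1.0},
    {"dx":0.0,"dy":0.0,"dz":0.0,"roll":0.0,"jaw":1.0},
    {"dx":0.0,"dy":0.0,"dz":0.0,"roll":0.0,"jaw":1.0},
    {"dx":0.0,"dy":0.0,"dz":0.0,"roll":0.0,"jaw":1.0},
  ],
)

```text
t: 2.6
eef_pos: [0.6165, -0.0425, 0.1054]
ee_rot: [-3.141, 0.0, -1.423]
force: [-0.2, -0.4, 0.8]
width: 0.0877
gripper_force: 0.0
```

```bash
python3 - <<'E'
from h import *
s=get_state();print(s['eef_pos'],np.degrees(s['ee_rot']),np.degrees(s['q']))
p,d=snap('scene','scene2')
W=cloud('scene',d);hsv=cv2.cvtColor(p,cv2.COLOR_RGB2HSV);H,S,V=[hsv[...,i] for i in range(3)]
ok=(W[...,0]<1.0)&(W[...,0]>-.3)&(abs(W[...,1])<.75)
print('white');blobs(W,(S<60)&(V>150)&ok&(W[...,2]<.05),100)
Y=(H>20)&(H<32)&(S>130)&ok
for z,a in((.004,.006),):
    m=Y&(abs(W[...,2]-z)<a);Q=W[m];r=cv2.minAreaRect(Q[:,:2].astype(np.float32)*1000);print(r)
B=(V<60)&(W[...,2]>.045)&(W[...,2]<.12)&(abs(W[...,0]-.48)<.12)&(abs(W[...,1]+.15)<.1)
Q=W[B];print(len(Q));
if len(Q)>5:print(Q.min(0),Q.max(0),np.median(Q,0))
# box front face / slot
m=((H<4)|(H>175))&(S>150)&(abs(W[...,0]-.55)<.12)&(abs(W[...,1]-.2)<.12)&(W[...,2]<.085)&(W[...,2]>.01)
Q=W[m];r=cv2.minAreaRect(Q[:,:2].astype(np.float32)*1000);print('front',r,Q[:,2].max())
E
```

```text
[ 0.61647761 -0.04248327  0.10544299] [-1.79968509e+02  1.46314566e-03 -8.15599135e+01] [ 1.41414615e+01  1.97577554e+01 -1.43561862e+01  2.02094575e-03
 -5.58545773e+01 -5.70250933e+00]
white
px [385. 108.] n 392 z 0.0401 cen mm [329.9 725.6] size [ 48.3 297.2] ang 89.9
px [380. 119.] n 467 z 0.0418 cen mm [351.4 644.3] size [286.   52.1] ang 2.3
px [275. 307.] n 327 z 0.0268 cen mm [ 615.4 -227.6] size [63.1 30.3] ang 41.1
px [239. 341.] n 364 z 0.0278 cen mm [ 611.  -345.5] size [29.3 66.1] ang 21.3
px [ 31. 354.] n 358 z 0.0252 cen mm [ 259.  -668.3] size [35.  87.3] ang 12.8
px [ 84. 408.] n 7564 z 0.0113 cen mm [ 449.5 -657.6] size [235.7 175.1] ang 15.1
px [275. 371.] n 101 z 0.0446 cen mm [ 732.9 -352.9] size [60.9 22.3] ang 10.5
((434.7994384765625, -82.54063415527344), (189.65589904785156, 178.09768676757812), 4.342781066894531)
46
[ 0.43851713 -0.20101633  0.0470343 ] [ 0.48270525 -0.17084064  0.0938614 ] [ 0.47416214 -0.19587484  0.08851786]
front ((580.03955078125, 225.57322692871094), (119.0942153930664, 14.086341857910156), 35.11902618408203) 0.08488086085572193
```

View pics/scene2.png

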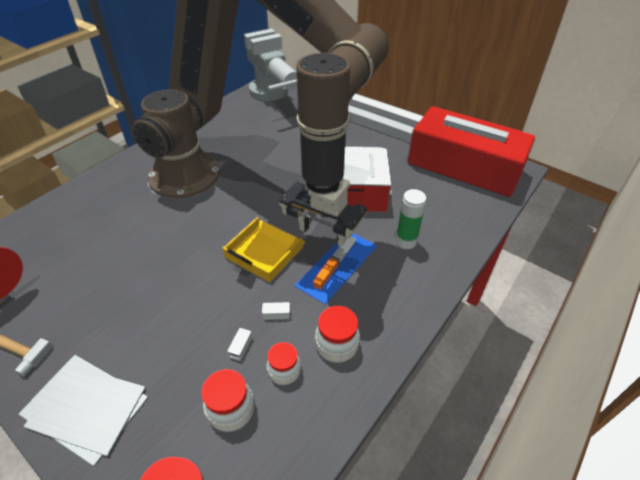

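Call:
servo_tool(
  moves=[
    {"dx":0.016,"dy":0.025,"dz":0.0,"roll":0.0,"jaw":1.0},
    {"dx":0.0,"dy":0.0,"dz":-0.03,"roll":0.0,"jaw":1.0},
    {"dx":0.0,"dy":0.0,"dz":-0.03,"roll":0.0,"jaw":1.0},
    {"dx":0.0,"dy":0.0,"dz":-0.02,"roll":0.0,"jaw":1.0},
    {"dx":0.0,"dy":0.0,"dz":-0.01,"roll":0.0,"jaw":1.0},
    {"dx":0.0,"dy":0.0,"dz":-0.007,"roll":0.0,"jaw":1.0},
    {"dx":0.0,"dy":0.0,"dz":0.0,"roll":0.0,"jaw":1.0},
    {"dx":0.0,"dy":0.0,"dz":0.0,"roll":0.0,"jaw":0.4},
    {"dx":0.0,"dy":0.0,"dz":0.0,"roll":0.0,"jaw":0.2},
    {"dx":0.0,"dy":0.0,"dz":0.0,"roll":0.0,"jaw":0.0},
  ],
)

```text
t: 3.9
eef_pos: [0.6326, -0.0175, 0.0085]
ee_rot: [-3.141, 0.0, -1.424]
force: [0.1, 1.1, -0.2]
width: 0.0632
gripper_force: 0.0
```

Call:
servo_tool(
  moves=[
    {"dx":0.0,"dy":0.0,"dz":0.0,"roll":0.0,"jaw":0.0},
    {"dx":0.0,"dy":0.0,"dz":0.0,"roll":0.0,"jaw":0.0},
    {"dx":0.0,"dy":0.0,"dz":0.0,"roll":0.0,"jaw":0.0},
    {"dx":0.0,"dy":0.0,"dz":0.0,"roll":0.0,"jaw":0.0},
    {"dx":0.0,"dy":0.0,"dz":0.02,"roll":0.0,"jaw":0.0},
    {"dx":0.0,"dy":0.0,"dz":0.03,"roll":0.0,"jaw":0.0},
    {"dx":0.0,"dy":0.0,"dz":0.03,"roll":0.0,"jaw":0.0},
    {"dx":0.0,"dy":0.0,"dz":0.0,"roll":0.0,"jaw":0.0},
    {"dx":0.0,"dy":0.0,"dz":0.0,"roll":0.0,"jaw":0.0},
    {"dx":0.0,"dy":0.0,"dz":0.0,"roll":0.0,"jaw":0.0},
  ],
)

```text
t: 5.15
eef_pos: [0.6316, -0.0176, 0.087]
ee_rot: [3.14, -0.0, -1.424]
force: [-0.3, 0.6, -0.6]
width: 0.0004
gripper_force: 0.0
```

```bash
cat >> h.py <<'E'
def bar(n='top'):
    p,d=snap(n);W=cloud(n,d);hsv=cv2.cvtColor(p,cv2.COLOR_RGB2HSV);H,S,V=[hsv[...,i] for i in range(3)]
    e=get_state()['eef_pos'];ok=(np.linalg.norm(W[...,:2]-e[:2],axis=-1)<.17)&(W[...,2]<e[2]+.05)&(W[...,2]>e[2]-.06)
    print('orange');blobs(W,(H>5)&(H<18)&(S>150)&ok,15)
    m=(S<60)&(V>150)&ok
    print('white');blobs(W,m)
E
python3 - <<'E'
from h import *
s=get_state();print(s['eef_pos'],np.degrees(s['ee_rot']),s['width'],s['gripper_force'],s['force'])
bar('top');bar('scene')
E
```

```text
[ 0.63164878 -0.0175799   0.08696743] [ 1.79895905e+02 -3.04846833e-03 -8.15655630e+01] 0.00043893242823204835 0.0 [-0.30328056  0.63503909 -0.55242116]
orange
px [316. 217.] n 61 z 0.0307 cen mm [637.1 -78.4] size [21.1 37.9] ang 10.1
white
orange
px [325. 271.] n 207 z 0.0297 cen mm [639.2 -60.5] size [22.6 95.9] ang 9.6
white
```

Fingers were still closing when I lifted; retry with more closing time.

Call:
servo_tool(
  moves=[
    {"dx":0.002,"dy":-0.007,"dz":0.0,"roll":0.0,"jaw":0.6},
    {"dx":0.0,"dy":0.0,"dz":0.0,"roll":0.0,"jaw":0.6},
    {"dx":0.0,"dy":0.0,"dz":0.0,"roll":0.0,"jaw":0.6},
    {"dx":0.0,"dy":0.0,"dz":0.0,"roll":0.0,"jaw":0.6},
    {"dx":0.0,"dy":0.0,"dz":0.0,"roll":0.0,"jaw":0.6},
    {"dx":0.0,"dy":0.0,"dz":-0.03,"roll":0.0,"jaw":0.6},
    {"dx":0.0,"dy":0.0,"dz":-0.03,"roll":0.0,"jaw":0.6},
    {"dx":0.0,"dy":0.0,"dz":-0.015,"roll":0.0,"jaw":0.6},
    {"dx":0.0,"dy":0.0,"dz":-0.004,"roll":0.0,"jaw":0.6},
    {"dx":0.0,"dy":0.0,"dz":0.0,"roll":0.0,"jaw":0.0},
  ],
)

```text
t: 6.5
eef_pos: [0.6349, -0.0244, 0.0096]
ee_rot: [-3.141, -0.0, -1.423]
force: [0.5, 0.4, -0.0]
width: 0.047
gripper_force: 0.0
```

Call:
servo_tool(
  moves=[
    {"dx":0.0,"dy":0.0,"dz":0.0,"roll":0.0,"jaw":0.0},
    {"dx":0.0,"dy":0.0,"dz":0.0,"roll":0.0,"jaw":0.0},
    {"dx":0.0,"dy":0.0,"dz":0.0,"roll":0.0,"jaw":0.0},
    {"dx":0.0,"dy":0.0,"dz":0.0,"roll":0.0,"jaw":0.0},
    {"dx":0.0,"dy":0.0,"dz":0.0,"roll":0.0,"jaw":0.0},
    {"dx":0.0,"dy":0.0,"dz":0.0,"roll":0.0,"jaw":0.0},
    {"dx":0.0,"dy":0.0,"dz":0.0,"roll":0.0,"jaw":0.0},
    {"dx":0.0,"dy":0.0,"dz":0.0,"roll":0.0,"jaw":0.0},
    {"dx":0.0,"dy":0.0,"dz":0.0,"roll":0.0,"jaw":0.0},
    {"dx":0.0,"dy":0.0,"dz":0.0,"roll":0.0,"jaw":0.0},
  ],
)

```text
t: 7.75
eef_pos: [0.6343, -0.0245, 0.0091]
ee_rot: [3.142, -0.0, -1.423]
force: [-0.8, -0.2, -0.5]
width: 0.0003
gripper_force: 0.0
```

```bash
python3 - <<'E'
from h import *
p,d=snap('scene');p2,d2=snap('top')
a=cv2.resize(p[180:330,250:410],(640,600));b=cv2.resize(p2[160:310,210:370],(640,600))
cv2.imwrite('pics/c3.png',np.hstack([cv2.resize(a,(400,375)),cv2.resize(b,(400,375))])[:,:,::-1])
E
```

```text
(no output)
```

View pics/c3.png

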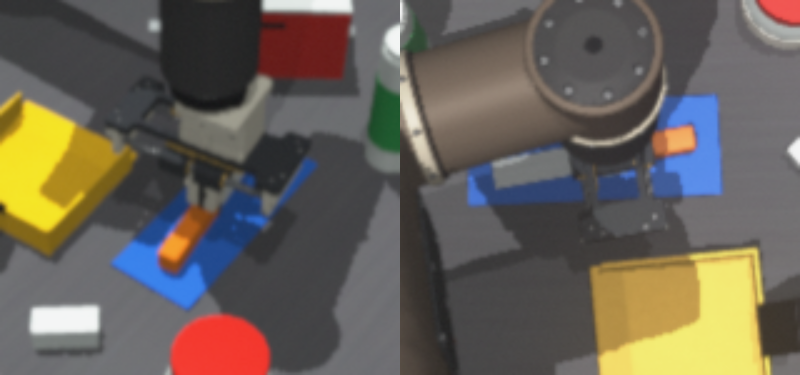

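Call:
servo_tool(
  moves=[
    {"dx":0.0,"dy":0.0,"dz":0.02,"roll":0.0,"jaw":0.0},
    {"dx":0.0,"dy":0.0,"dz":0.03,"roll":0.0,"jaw":0.0},
    {"dx":0.0,"dy":0.0,"dz":0.03,"roll":0.0,"jaw":0.0},
    {"dx":0.0,"dy":0.0,"dz":0.04,"roll":0.0,"jaw":0.0},
    {"dx":0.0,"dy":0.0,"dz":0.0,"roll":0.0,"jaw":0.0},
    {"dx":0.0,"dy":0.0,"dz":0.0,"roll":0.0,"jaw":0.0},
    {"dx":0.0,"dy":0.0,"dz":0.0,"roll":0.0,"jaw":0.0},
    {"dx":0.0,"dy":0.0,"dz":0.0,"roll":0.0,"jaw":0.0},
    {"dx":0.0,"dy":0.0,"dz":0.0,"roll":0.0,"jaw":0.0},
    {"dx":0.0,"dy":0.0,"dz":0.0,"roll":0.0,"jaw":0.0},
  ],
)

```text
t: 9.1
eef_pos: [0.6343, -0.0245, 0.1288]
ee_rot: [3.141, -0.0, -1.423]
force: [-0.2, 0.6, 0.1]
width: 0.0003
gripper_force: 0.0
```

```bash
python3 - <<'E'
from h import *
p,d=snap('scene');p2,d2=snap('top')
a=p[160:310,250:410];b=p2[160:310,210:370]
cv2.imwrite('pics/c4.png',np.hstack([cv2.resize(a,(400,375)),cv2.resize(b,(400,375))])[:,:,::-1])
W=cloud('scene',d);hsv=cv2.cvtColor(p,cv2.COLOR_RGB2HSV);H,S,V=[hsv[...,i] for i in range(3)]
blobs(W,(H>5)&(H<18)&(S>150)&(W[...,0]<.8)&(W[...,0]>.5)&(abs(W[...,1])<.2))
E
```

```text
px [325. 272.] n 292 z 0.0286 cen mm [639.8 -60.8] size [22.8 93. ] ang 10.0
```

View pics/c4.png

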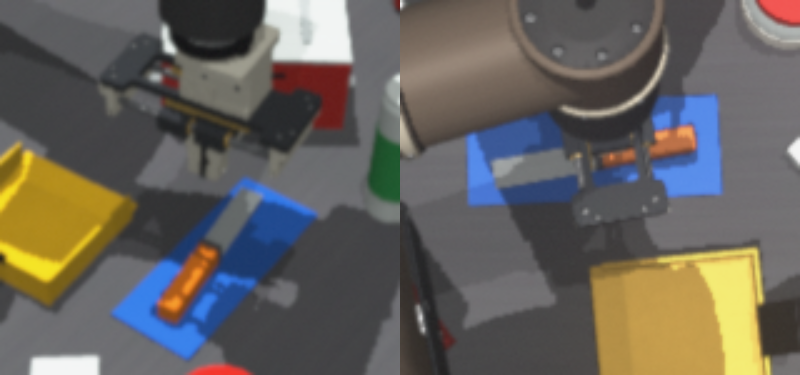

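```bash
python3 - <<'E'
from h import *
s=get_state();e=s['eef_pos'];print(e)
p,d=snap('scene');W=cloud('scene',d)
m=(np.linalg.norm(W[...,:2]-e[:2],axis=-1)<.12)&(W[...,2]>.05)
Q=W[m]
for z in np.arange(.06,.3,.01):
    q=Q[abs(Q[:,2]-z)<.005]
    if len(q): print(round(z,3),len(q),q.min(0).round(3),q.max(0).round(3))
for v in range(195,240,3): print(v,[ '%.2f'%W[v,u,2] for u in range(318,348,2)])
E
```

```text
[ 0.63435194 -0.02446869  0.12898776]
0.15 8 [ 0.62  -0.037  0.151] [ 0.65  -0.028  0.155]
0.16 48 [ 0.621 -0.039  0.155] [ 0.651 -0.011  0.165]
0.17 51 [ 0.619 -0.039  0.165] [ 0.651 -0.011  0.175]
0.18 47 [ 0.617 -0.037  0.175] [ 0.653 -0.015  0.185]
0.19 30 [ 0.617 -0.037  0.185] [ 0.655 -0.018  0.194]
0.2 3 [ 0.623 -0.037  0.196] [ 0.623 -0.037  0.201]
0.21 3 [ 0.666 -0.023  0.212] [ 0.667 -0.013  0.213]
0.22 108 [ 0.55  -0.076  0.216] [0.726 0.023 0.225]
0.23 295 [ 0.551 -0.076  0.225] [ 0.727 -0.003  0.235]
0.24 294 [ 0.547 -0.076  0.235] [0.733 0.028 0.245]
0.25 255 [ 0.547 -0.078  0.245] [0.734 0.022 0.255]
0.26 943 [ 0.533 -0.077  0.255] [0.735 0.029 0.265]
0.27 137 [ 0.621 -0.053  0.265] [0.687 0.006 0.275]
0.28 145 [ 0.62  -0.054  0.275] [0.687 0.006 0.285]
0.29 88 [ 0.622 -0.052  0.285] [0.686 0.005 0.295]
195 ['0.26', '0.06', '0.27', '0.27', '0.27', '0.27', '0.28', '0.28', '0.28', '0.28', '0.28', '0.28', '0.28', '0.29', '0.29']
198 ['0.26', '0.26', '0.26', '0.26', '0.26', '0.27', '0.27', '0.27', '0.27', '0.27', '0.27', '0.27', '0.28', '0.28', '0.28']
201 ['0.24', '0.25',
[... 938 characters left out ...]
0.19', '0.19', '0.17', '0.00', '-0.00', '0.00']
225 ['-0.00', '0.00', '-0.00', '-0.00', '0.17', '0.17', '0.17', '0.17', '0.18', '0.18', '0.17', '0.16', '-0.00', '-0.00', '-0.00']
228 ['0.00', '-0.00', '-0.00', '-0.00', '0.15', '0.16', '0.16', '0.16', '0.16', '0.17', '0.16', '0.00', '0.00', '0.00', '0.00']
231 ['-0.00', '-0.00', '-0.00', '0.00', '-0.00', '0.00', '0.00', '0.15', '0.16', '0.16', '0.00', '0.00', '-0.00', '-0.00', '0.00']
234 ['0.00', '-0.00', '0.00', '0.00', '0.00', '0.00', '0.00', '-0.00', '-0.00', '0.00', '-0.00', '0.00', '0.00', '-0.00', '0.00']
237 ['-0.00', '-0.00', '0.00', '0.00', '0.00', '0.00', '-0.00', '-0.00', '-0.00', '-0.00', '-0.00', '-0.00', '0.00', '0.01', '0.02']
```

Depth shows the real fingertips about 21 mm above the reported TCP, so both closes were just over the handle. I'll correct for that, opening and descending in stages while watching the force.

Call:
servo_tool(
  moves=[
    {"dx":0.0,"dy":0.0,"dz":-0.02,"roll":0.0,"jaw":0.6},
    {"dx":0.0,"dy":0.0,"dz":-0.02,"roll":0.0,"jaw":0.6},
    {"dx":0.0,"dy":0.0,"dz":-0.02,"roll":0.0,"jaw":0.6},
    {"dx":0.0,"dy":0.0,"dz":-0.01,"roll":0.0,"jaw":0.6},
    {"dx":0.0,"dy":0.0,"dz":-0.01,"roll":0.0,"jaw":0.6},
    {"dx":0.0,"dy":0.0,"dz":-0.01,"roll":0.0,"jaw":0.6},
    {"dx":0.0,"dy":0.0,"dz":-0.01,"roll":0.0,"jaw":0.6},
    {"dx":0.0,"dy":0.0,"dz":-0.01,"roll":0.0,"jaw":0.6},
    {"dx":0.0,"dy":0.0,"dz":-0.009,"roll":0.0,"jaw":0.6},
    {"dx":0.0,"dy":0.0,"dz":-0.006,"roll":0.0,"jaw":0.6},
  ],
)

```text
t: 10.5
eef_pos: [0.6342, -0.0245, 0.0034]
ee_rot: [3.141, -0.0, -1.423]
force: [-0.3, -0.6, -0.1]
width: 0.0525
gripper_force: 0.0
```

Call:
servo_tool(
  moves=[
    {"dx":0.0,"dy":0.0,"dz":-0.004,"roll":0.0,"jaw":0.6},
    {"dx":0.0,"dy":0.0,"dz":-0.004,"roll":0.0,"jaw":0.6},
    {"dx":0.0,"dy":0.0,"dz":-0.004,"roll":0.0,"jaw":0.6},
    {"dx":0.0,"dy":0.0,"dz":0.0,"roll":0.0,"jaw":0.0},
    {"dx":0.0,"dy":0.0,"dz":0.0,"roll":0.0,"jaw":0.0},
    {"dx":0.0,"dy":0.0,"dz":0.0,"roll":0.0,"jaw":0.0},
    {"dx":0.0,"dy":0.0,"dz":0.0,"roll":0.0,"jaw":0.0},
    {"dx":0.0,"dy":0.0,"dz":0.0,"roll":0.0,"jaw":0.0},
    {"dx":0.0,"dy":0.0,"dz":0.0,"roll":0.0,"jaw":0.0},
    {"dx":0.0,"dy":0.0,"dz":0.0,"roll":0.0,"jaw":0.0},
  ],
)

```text
t: 11.75
eef_pos: [0.6343, -0.0245, -0.0078]
ee_rot: [3.142, -0.0, -1.423]
force: [-1.3, 0.3, 3.2]
width: 0.0237
gripper_force: 60.0
```

Call:
servo_tool(
  moves=[
    {"dx":0.0,"dy":0.0,"dz":0.015,"roll":0.0,"jaw":0.0},
    {"dx":0.0,"dy":0.0,"dz":0.03,"roll":0.0,"jaw":0.0},
    {"dx":0.0,"dy":0.0,"dz":0.03,"roll":0.0,"jaw":0.0},
    {"dx":-0.001,"dy":0.015,"dz":0.0,"roll":4.6,"jaw":0.0},
    {"dx":-0.001,"dy":0.015,"dz":0.0,"roll":4.6,"jaw":0.0},
    {"dx":-0.001,"dy":0.015,"dz":0.0,"roll":4.6,"jaw":0.0},
    {"dx":-0.002,"dy":0.02,"dz":0.0,"roll":4.6,"jaw":0.0},
    {"dx":-0.002,"dy":0.02,"dz":0.0,"roll":4.6,"jaw":0.0},
    {"dx":-0.002,"dy":0.019,"dz":0.0,"roll":4.7,"jaw":0.0},
    {"dx":0.0,"dy":0.0,"dz":0.0,"roll":0.0,"jaw":0.0},
  ],
)

```text
t: 13.0
eef_pos: [0.6255, 0.0807, 0.0678]
ee_rot: [-3.141, -0.0, -0.938]
force: [1.8, -0.0, -1.5]
width: 0.0232
gripper_force: 60.0
```

```bash
python3 - <<'E'
from h import *
s=get_state();print(s['eef_pos'],np.degrees(s['ee_rot']),s['width'],s['force'])
e=s['eef_pos']
for n in('top','scene'):
    p,d=snap(n,'b5'+n);W=cloud(n,d);hsv=cv2.cvtColor(p,cv2.COLOR_RGB2HSV);H,S,V=[hsv[...,i] for i in range(3)]
    ok=(np.linalg.norm(W[...,:2]-e[:2],axis=-1)<.2)
    print(n);blobs(W,(H>5)&(H<18)&(S>150)&ok,15)
    blobs(W,(S<90)&(V>70)&ok&(W[...,2]>.06)&(W[...,2]<.12)&((W[...,:2]-e[:2])@np.array([-.589,.808])<.17),25)
p=cv2.imread('pics/b5scene.png')
cv2.imwrite('pics/c5.png',cv2.resize(p[120:320,240:440],(600,600)))
E
```

```text
[0.62554412 0.08073877 0.06778933] [-1.79949775e+02 -8.76331269e-03 -5.37574677e+01] 0.02322245271115247 [ 1.77123279 -0.04102579 -1.4748575 ]
top
px [269. 203.] n 143 z 0.1056 cen mm [658.8  30.9] size [21.8 37.8] ang 35.7
px [221. 240.] n 398 z 0.095 cen mm [577.9 141.7] size [28.8 83.1] ang 36.2
px [201. 268.] n 956 z 0.1063 cen mm [512.7 192.2] size [172.8  27.4] ang 36.4
scene
px [353. 229.] n 275 z 0.1043 cen mm [645.9  52.1] size [23.5 97. ] ang 35.4
px [331. 180.] n 191 z 0.1064 cen mm [484.6 169.9] size [98.5 29.7] ang 36.3
px [383. 181.] n 52 z 0.1072 cen mm [607.5 260.3] size [35.9 27.5] ang 39.3
px [353. 203.] n 27 z 0.094 cen mm [584.8 138.1] size [22.8 15.4] ang 23.9
px [354. 211.] n 47 z 0.0952 cen mm [607.4 108.1] size [19.3 36.2] ang 34.8
px [345. 220.] n 42 z 0.1055 cen mm [612.4  63. ] size [13.6 13.4] ang 36.6
px [361. 220.] n 36 z 0.1075 cen mm [645.8  84.1] size [ 9.9 15.7] ang 74.4
```

View pics/c5.png

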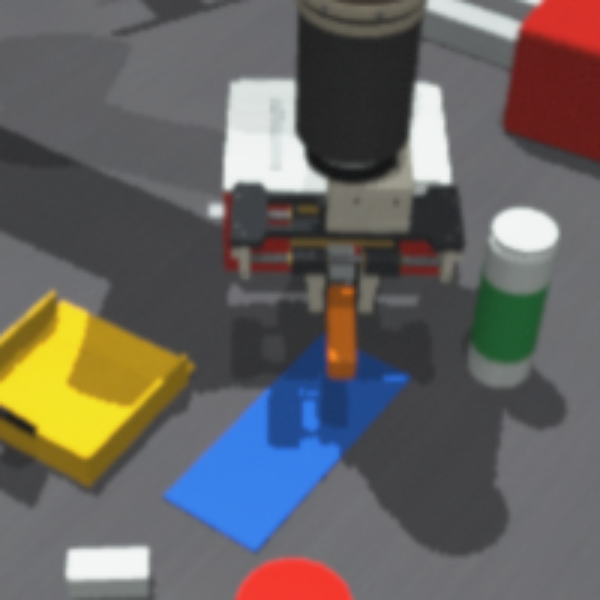

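Call:
servo_tool(
  moves=[
    {"dx":-0.0065,"dy":0.009,"dz":0.0,"roll":0.0,"jaw":0.0},
    {"dx":-0.0065,"dy":0.009,"dz":0.0,"roll":0.0,"jaw":0.0},
    {"dx":-0.0065,"dy":0.009,"dz":0.0,"roll":0.0,"jaw":0.0},
    {"dx":-0.0065,"dy":0.009,"dz":0.0,"roll":0.0,"jaw":0.0},
    {"dx":-0.0065,"dy":0.009,"dz":0.0,"roll":0.0,"jaw":0.0},
    {"dx":-0.0065,"dy":0.009,"dz":0.0,"roll":0.0,"jaw":0.0},
    {"dx":0.0,"dy":0.0,"dz":0.0,"roll":0.0,"jaw":0.0},
    {"dx":0.0,"dy":0.0,"dz":0.0,"roll":0.0,"jaw":0.0},
    {"dx":0.0,"dy":0.0,"dz":0.0,"roll":0.0,"jaw":0.0},
    {"dx":0.0,"dy":0.0,"dz":0.0,"roll":0.0,"jaw":0.0},
  ],
)

```text
t: 14.35
eef_pos: [0.5865, 0.1332, 0.067]
ee_rot: [3.141, -0.0, -0.94]
force: [-1.0, -0.3, -1.0]
width: 0.0233
gripper_force: 60.0
```

Call:
servo_tool(
  moves=[
    {"dx":-0.0002,"dy":0.0003,"dz":0.016,"roll":0.0,"jaw":0.0},
    {"dx":-0.0008,"dy":0.0011,"dz":0.011,"roll":0.0,"jaw":0.0},
    {"dx":-0.0012,"dy":0.0017,"dz":0.011,"roll":0.0,"jaw":0.0},
    {"dx":-0.0018,"dy":0.0025,"dz":0.0105,"roll":0.0,"jaw":0.0},
    {"dx":-0.0022,"dy":0.0031,"dz":0.0103,"roll":0.0,"jaw":0.0},
    {"dx":-0.0028,"dy":0.0038,"dz":0.0099,"roll":0.0,"jaw":0.0},
    {"dx":-0.0032,"dy":0.0044,"dz":0.0095,"roll":0.0,"jaw":0.0},
    {"dx":-0.0037,"dy":0.005,"dz":0.009,"roll":0.0,"jaw":0.0},
    {"dx":-0.0041,"dy":0.0056,"dz":0.0085,"roll":0.0,"jaw":0.0},
    {"dx":-0.0045,"dy":0.0061,"dz":0.008,"roll":0.0,"jaw":0.0},
  ],
)

```text
t: 15.6
eef_pos: [0.5619, 0.1677, 0.1716]
ee_rot: [-3.141, -0.0, -0.94]
force: [2.7, -3.2, -3.2]
width: 0.0231
gripper_force: 60.0
```

```bash
python3 - <<'E'
from h import *
s=get_state();print(s['eef_pos'],s['width'],s['force'],s['moment'])
for n in('top','scene'):
    p,d=snap(n,'b6'+n)
a=cv2.imread('pics/b6scene.png')[100:300,240:440];b=cv2.imread('pics/b6top.png')[150:350,80:280]
cv2.imwrite('pics/c6.png',np.hstack([cv2.resize(x,(400,400)) for x in(a,b)]))
E
```

```text
[0.56186404 0.1676997  0.17158136] 0.023061077653397506 [ 2.72555844 -3.24914748 -3.15671302] [-1.30607923 -0.85339188  0.02887483]
```

View pics/c6.png

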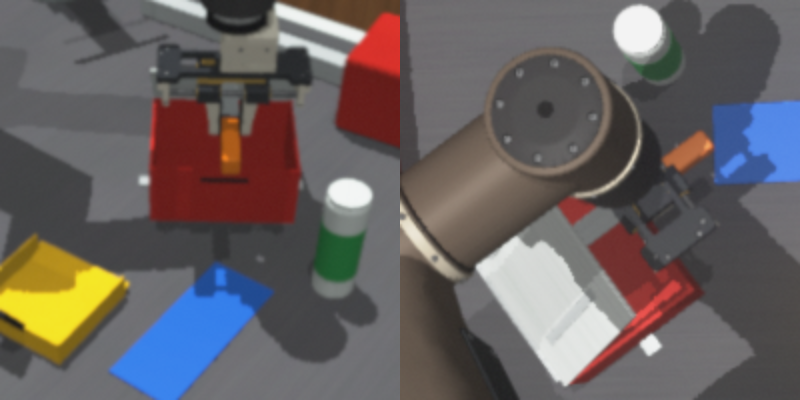

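Call:
servo_tool(
  moves=[
    {"dx":-0.0041,"dy":0.0057,"dz":0.0064,"roll":0.0,"jaw":0.0},
    {"dx":-0.0045,"dy":0.0061,"dz":0.0059,"roll":0.0,"jaw":0.0},
    {"dx":-0.0047,"dy":0.0065,"dz":0.0054,"roll":0.0,"jaw":0.0},
    {"dx":-0.0048,"dy":0.0066,"dz":0.0048,"roll":0.0,"jaw":0.0},
    {"dx":-0.0051,"dy":0.0069,"dz":0.0042,"roll":0.0,"jaw":0.0},
    {"dx":-0.0052,"dy":0.0072,"dz":0.0037,"roll":0.0,"jaw":0.0},
    {"dx":-0.0054,"dy":0.0074,"dz":0.0029,"roll":0.0,"jaw":0.0},
    {"dx":-0.0055,"dy":0.0075,"dz":0.0024,"roll":0.0,"jaw":0.0},
    {"dx":-0.0056,"dy":0.0077,"dz":0.0016,"roll":0.0,"jaw":0.0},
    {"dx":-0.0056,"dy":0.0077,"dz":0.0011,"roll":0.0,"jaw":0.0},
  ],
)

```text
t: 16.95
eef_pos: [0.511, 0.237, 0.2094]
ee_rot: [-3.141, 0.0, -0.94]
force: [2.7, -2.4, -1.0]
width: 0.0237
gripper_force: 60.0
```

```bash
cat >> h.py <<'E'
U=np.array([-.589,.808]);N=np.array([.808,.589]);B=np.array([.488,.2685])
def lid():
    for n in('top','scene'):
        p,d=snap(n);W=cloud(n,d);q=W-[*B,0]
        u=q[...,:2]@U;l=q[...,:2]@N;hsv=cv2.cvtColor(p,cv2.COLOR_RGB2HSV)
        m=(u>-.1)&(u<.15)&(abs(l)<.1)&(W[...,2]>.112)&(hsv[...,1]<60)&(hsv[...,2]>75)&(hsv[...,2]>60)
        k=u[m];z=W[...,2][m]
        a=np.arctan2(z-.1,.09-k)
        print(n,m.sum(),'lid angle pct10/50/90',np.percentile(a,[10,50,90]).round(2) if len(a) else None,'max z',z.max() if len(z) else 0)
E
python3 - <<'E'
from h import *
s=get_state();print(s['eef_pos'],s['width'],s['force'],s['moment'])
lid()
E
```

```text
[0.51103757 0.23704123 0.20938252] 0.02374178109164058 [ 2.72871565 -2.35267779 -0.9873856 ] [-0.61652724 -0.63332319 -0.03753479]
top 9316 lid angle pct10/50/90 [1.24 1.42 1.61] max z 0.6899770234030251
scene 3199 lid angle pct10/50/90 [0.94 1.25 1.55] max z 0.5881781740217813
```

Call:
servo_tool(
  moves=[
    {"dx":0.0141,"dy":-0.0194,"dz":0.0,"roll":0.0,"jaw":0.0},
    {"dx":0.0141,"dy":-0.0194,"dz":0.0,"roll":0.0,"jaw":0.0},
    {"dx":0.0141,"dy":-0.0194,"dz":0.0,"roll":0.0,"jaw":0.0},
    {"dx":0.0141,"dy":-0.0194,"dz":0.0,"roll":0.0,"jaw":0.0},
    {"dx":0.0141,"dy":-0.0194,"dz":0.0,"roll":0.0,"jaw":0.0},
    {"dx":0.0105,"dy":-0.033,"dz":0.0,"roll":-5.5,"jaw":0.0},
    {"dx":0.0105,"dy":-0.033,"dz":0.0,"roll":-5.5,"jaw":0.0},
    {"dx":0.0105,"dy":-0.033,"dz":0.0,"roll":-5.5,"jaw":0.0},
    {"dx":0.0105,"dy":-0.033,"dz":0.0,"roll":-5.5,"jaw":0.0},
    {"dx":0.0105,"dy":-0.033,"dz":0.0,"roll":-5.5,"jaw":0.0},
  ],
)

```text
t: 18.3
eef_pos: [0.6343, -0.0262, 0.2086]
ee_rot: [3.141, 0.001, -1.423]
force: [0.5, -0.6, -1.9]
width: 0.024
gripper_force: 60.0
```

Call:
servo_tool(
  moves=[
    {"dx":0.0,"dy":0.0,"dz":-0.04,"roll":0.0,"jaw":0.0},
    {"dx":0.0,"dy":0.0,"dz":-0.04,"roll":0.0,"jaw":0.0},
    {"dx":0.0,"dy":0.0,"dz":-0.04,"roll":0.0,"jaw":0.0},
    {"dx":0.0,"dy":0.0,"dz":-0.03,"roll":0.0,"jaw":0.0},
    {"dx":0.0,"dy":0.0,"dz":-0.02,"roll":0.0,"jaw":0.0},
    {"dx":0.0,"dy":0.0,"dz":0.0,"roll":0.0,"jaw":0.0},
    {"dx":0.0,"dy":0.0,"dz":0.0,"roll":0.0,"jaw":0.0},
    {"dx":0.0,"dy":0.0,"dz":0.0,"roll":0.0,"jaw":0.0},
    {"dx":0.0,"dy":0.0,"dz":0.0,"roll":0.0,"jaw":0.0},
    {"dx":0.0,"dy":0.0,"dz":0.0,"roll":0.0,"jaw":0.0},
  ],
)

```text
t: 19.55
eef_pos: [0.6345, -0.0255, 0.0397]
ee_rot: [-3.141, 0.0, -1.42]
force: [-0.4, -0.2, -2.1]
width: 0.0232
gripper_force: 60.0
```

```bash
python3 - <<'E'
from h import *
s=get_state();print(s['eef_pos'],np.degrees(s['ee_rot']),s['width'],s['force'])
lid();bar('top');bar('scene')
E
```

```text
[ 0.63454161 -0.02549606  0.03967972] [-1.79953800e+02  7.18231237e-03 -8.13585643e+01] 0.023241484221219792 [-0.36505325 -0.22572803 -2.10531345]
top 2261 lid angle pct10/50/90 [1.14 1.5  1.53] max z 0.619259661882289
scene 962 lid angle pct10/50/90 [1.46 1.51 1.58] max z 0.5987583150622199
orange
px [316. 214.] n 56 z 0.0758 cen mm [638.4 -85. ] size [35.2 20.8] ang 88.7
white
orange
px [324. 261.] n 309 z 0.0757 cen mm [640.  -62.5] size [24.4 93.2] ang 9.7
white
```

Call:
servo_tool(
  moves=[
    {"dx":0.0,"dy":0.0,"dz":-0.02,"roll":0.0,"jaw":0.0},
    {"dx":0.0,"dy":0.0,"dz":-0.015,"roll":0.0,"jaw":0.0},
    {"dx":0.0,"dy":0.0,"dz":-0.008,"roll":0.0,"jaw":0.0},
    {"dx":0.0,"dy":0.0,"dz":-0.003,"roll":0.0,"jaw":0.0},
    {"dx":0.0,"dy":0.0,"dz":0.0,"roll":0.0,"jaw":0.0},
    {"dx":0.0,"dy":0.0,"dz":0.0,"roll":0.0,"jaw":0.6},
    {"dx":0.0,"dy":0.0,"dz":0.0,"roll":0.0,"jaw":0.6},
    {"dx":0.0,"dy":0.0,"dz":0.0,"roll":0.0,"jaw":0.6},
    {"dx":0.0,"dy":0.0,"dz":0.05,"roll":0.0,"jaw":0.6},
    {"dx":0.0,"dy":0.0,"dz":0.05,"roll":0.0,"jaw":0.6},
  ],
)

```text
t: 21.0
eef_pos: [0.634, -0.0257, 0.094]
ee_rot: [3.14, -0.0, -1.42]
force: [1.4, 1.1, -0.4]
width: 0.0526
gripper_force: 0.0
```

Call:
servo_tool(
  moves=[
    {"dx":-0.004,"dy":-0.04,"dz":0.04,"roll":0.0,"jaw":0.6},
    {"dx":-0.004,"dy":-0.04,"dz":0.0,"roll":-8.0,"jaw":0.6},
    {"dx":-0.004,"dy":-0.04,"dz":0.0,"roll":-8.0,"jaw":0.6},
    {"dx":-0.004,"dy":-0.04,"dz":0.0,"roll":-8.0,"jaw":0.6},
    {"dx":-0.004,"dy":-0.04,"dz":0.0,"roll":-8.0,"jaw":0.6},
    {"dx":0.0,"dy":0.0,"dz":0.0,"roll":-8.0,"jaw":0.6},
    {"dx":0.0,"dy":0.0,"dz":0.0,"roll":-8.0,"jaw":0.6},
    {"dx":0.0,"dy":0.0,"dz":0.0,"roll":0.0,"jaw":0.6},
    {"dx":0.0,"dy":0.0,"dz":0.0,"roll":0.0,"jaw":0.6},
    {"dx":0.0,"dy":0.0,"dz":0.0,"roll":0.0,"jaw":0.6},
  ],
)

```text
t: 22.25
eef_pos: [0.6144, -0.2254, 0.1332]
ee_rot: [-3.142, 0.0, -2.256]
force: [-0.8, 0.9, 0.5]
width: 0.0524
gripper_force: 0.0
```

```bash
cat >> h.py <<'E'
def survey(names=('top','scene'),tag=None):
    for n in names:
        p,d=snap(n,tag and tag+n);W=cloud(n,d);hsv=cv2.cvtColor(p,cv2.COLOR_RGB2HSV);H,S,V=[hsv[...,i] for i in range(3)]
        ok=(W[...,0]<.95)&(W[...,0]>-.3)&(W[...,1]<.45)&(W[...,1]>-.55)
        print(n,'orange');blobs(W,(H>5)&(H<18)&(S>150)&ok,30)
        print('white');blobs(W,(S<60)&(V>130)&ok&(W[...,2]>.012)&(W[...,2]<.05),60)
E
python3 - <<'E'
from h import *
s=get_state();print(s['eef_pos'],np.degrees(s['ee_rot']),np.degrees(s['q']))
survey(tag='v7')
E
```

```text
[ 0.61442776 -0.22535346  0.1332058 ] [-1.79997757e+02  4.24760884e-03 -1.29241621e+02] [-3.10099528e+00  2.15254427e+01 -7.60600575e+00 -2.41282595e-03
 -6.08642352e+01 -3.61394512e+01]
top orange
px [323. 215.] n 71 z 0.0302 cen mm [640.7 -93.7] size [21.  20.6] ang 4.5
white
px [463. 200.] n 157 z 0.0377 cen mm [ 675.5 -441.2] size [93.8 35.1] ang 42.8
px [426. 226.] n 307 z 0.028 cen mm [ 608.9 -346. ] size [28.5 65. ] ang 20.3
px [253. 226.] n 88 z 0.0188 cen mm [617.7  77.2] size [27.7 28.2] ang 6.5
scene orange
px [325. 273.] n 289 z 0.0288 cen mm [641.1 -60.4] size [22.5 95.9] ang 8.2
white
px [343. 248.] n 257 z 0.0188 cen mm [623.5  42.3] size [ 28.9 101. ] ang 9.0
px [266. 309.] n 87 z 0.0272 cen mm [ 598.3 -240.9] size [19.7 27.4] ang 42.0
px [239. 341.] n 342 z 0.0283 cen mm [ 611.1 -345.9] size [29.4 66.7] ang 20.7
px [337. 353.] n 230 z 0.0401 cen mm [ 803.8 -232.1] size [89.1 30.2] ang 36.1
px [283. 374.] n 327 z 0.0397 cen mm [ 740.7 -342.2] size [69.2 38.7] ang 37.6
px [228. 423.] n 237 z 0.0378 cen mm [ 726.2 -493.2] size [83.2 23.8] ang 41.5
```

View pics/v7top.png

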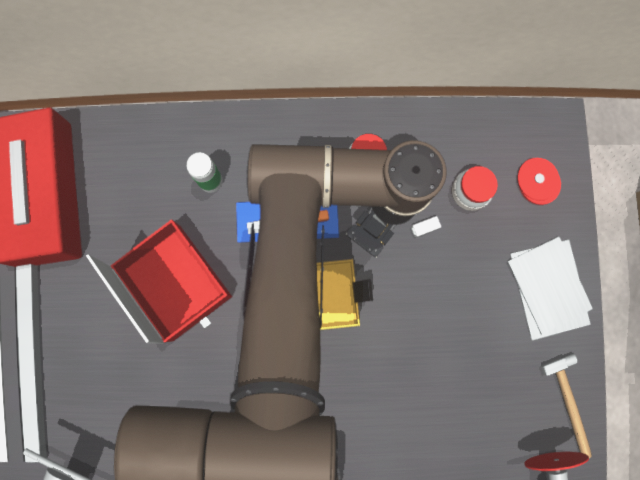

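Call:
servo_tool(
  moves=[
    {"dx":0.0,"dy":-0.001,"dz":0.0,"roll":-5.2,"jaw":0.6},
    {"dx":0.0,"dy":0.0,"dz":0.0,"roll":-5.2,"jaw":0.6},
    {"dx":0.0,"dy":0.0,"dz":-0.04,"roll":0.0,"jaw":0.6},
    {"dx":0.0,"dy":0.0,"dz":-0.04,"roll":0.0,"jaw":0.6},
    {"dx":0.0,"dy":0.0,"dz":-0.03,"roll":0.0,"jaw":0.6},
    {"dx":0.0,"dy":0.0,"dz":-0.02,"roll":0.0,"jaw":0.6},
    {"dx":0.0,"dy":0.0,"dz":-0.008,"roll":0.0,"jaw":0.6},
    {"dx":0.0,"dy":0.0,"dz":-0.005,"roll":0.0,"jaw":0.6},
    {"dx":0.0,"dy":0.0,"dz":0.0,"roll":0.0,"jaw":0.0},
    {"dx":0.0,"dy":0.0,"dz":0.0,"roll":0.0,"jaw":0.0},
  ],
  newtons=30,
)

```text
t: 23.6
eef_pos: [0.615, -0.2266, -0.0089]
ee_rot: [-3.141, 0.001, -2.439]
force: [-0.2, 0.1, -0.3]
width: 0.0375
gripper_force: 0.0
```

Call:
servo_tool(
  moves=[
    {"dx":0.0,"dy":0.0,"dz":0.0,"roll":0.0,"jaw":0.0},
    {"dx":0.0,"dy":0.0,"dz":0.0,"roll":0.0,"jaw":0.0},
    {"dx":0.0,"dy":0.0,"dz":0.0,"roll":0.0,"jaw":0.0},
    {"dx":0.0,"dy":0.0,"dz":0.0,"roll":0.0,"jaw":0.0},
    {"dx":0.0,"dy":0.0,"dz":0.03,"roll":0.0,"jaw":0.0},
    {"dx":0.0,"dy":0.0,"dz":0.04,"roll":0.0,"jaw":0.0},
    {"dx":0.0,"dy":0.0,"dz":0.04,"roll":0.0,"jaw":0.0},
    {"dx":0.0,"dy":0.0,"dz":0.02,"roll":0.0,"jaw":0.0},
    {"dx":0.0,"dy":0.0,"dz":0.0,"roll":0.0,"jaw":0.0},
    {"dx":0.0,"dy":0.0,"dz":0.0,"roll":0.0,"jaw":0.0},
  ],
)

```text
t: 24.85
eef_pos: [0.6135, -0.2263, 0.1189]
ee_rot: [3.14, -0.001, -2.44]
force: [-0.2, 0.3, -1.1]
width: 0.0277
gripper_force: 30.0
```

```bash
python3 - <<'E'
from h import *
for n,f,fn in(('top','t1','top1'),('scene','s1','scene1')):
    d=np.load(f+'.npy');p=cv2.imread('pics/'+fn+'.png');W=cloud(n,d)
    hsv=cv2.cvtColor(p,cv2.COLOR_BGR2HSV);H,S,V=hsv[...,0],hsv[...,1],hsv[...,2]
    ok=(abs(W[...,0]-.47)<.15)&(abs(W[...,1]+.08)<.17)
    Y=(H>18)&(H<34)&(S>110)&ok
    for nm,m in(('all',Y),('floor',Y&(W[...,2]<.008)),('rim',Y&(W[...,2]>.028))):
        m=cv2.morphologyEx(m.astype(np.uint8),cv2.MORPH_OPEN,np.ones((2,2)))>0
        Q=W[m];r=cv2.minAreaRect(Q[:,:2].astype(np.float32)*1000);print(n,nm,len(Q),np.round(r[0],1),np.round(r[1],1),round(r[2],1))
    m=(W[...,2]>.045)&(W[...,2]<.12)&ok&~Y&(W[...,1]<-.1)
    Q=W[m];print('handle',len(Q))
    for z in(.05,.06,.07,.08,.09):
        q=Q[abs(Q[:,2]-z)<.006]
        if len(q)>4:
            print(z,len(q),np.mean(q,0).round(4),q.min(0).round(3),q.max(0).round(3))
E
```

```text
top all 4511 [nan nan] [nan  0.] nan
top floor 2555 [444.9 -95.2] [153.4 130.7] 7.5
top rim 300 [445.6 -96. ] [158.8 154.7] 4.4
handle 349
0.05 59 [ 0.4511 -0.1678  0.0509] [ 0.431 -0.174  0.045] [ 0.475 -0.162  0.056]
0.06 74 [ 0.4546 -0.1728  0.06  ] [ 0.43  -0.18   0.054] [ 0.478 -0.167  0.066]
0.07 68 [ 0.4539 -0.1789  0.0704] [ 0.43  -0.186  0.064] [ 0.477 -0.173  0.076]
0.08 80 [ 0.4541 -0.1857  0.0811] [ 0.432 -0.199  0.074] [ 0.478 -0.177  0.086]
0.09 122 [ 0.454  -0.1927  0.09  ] [ 0.432 -0.201  0.084] [ 0.478 -0.183  0.096]
scene all 2946 [444.8 -95.8] [160.3 215.9] 9.9
scene floor 1479 [ 459.8 -105.8] [155.7 176.9] 18.3
scene rim 410 [444.4 -98.5] [174.7 208.5] 5.6
handle 49
0.06 5 [ 0.4801 -0.1768  0.0593] [ 0.479 -0.181  0.054] [ 0.482 -0.174  0.065]
0.07 6 [ 0.4802 -0.1826  0.068 ] [ 0.479 -0.188  0.065] [ 0.482 -0.178  0.074]
0.08 6 [ 0.4806 -0.1893  0.0798] [ 0.48  -0.193  0.074] [ 0.481 -0.185  0.086]
0.09 35 [ 0.4601 -0.1968  0.0902] [ 0.436 -0.2    0.086] [ 0.482 -0.193  0.092]
```

Call:
servo_tool(
  moves=[
    {"dx":-0.022,"dy":0.0197,"dz":0.0,"roll":9.0,"jaw":0.0},
    {"dx":-0.022,"dy":0.0197,"dz":0.0,"roll":9.0,"jaw":0.0},
    {"dx":-0.022,"dy":0.0197,"dz":0.0,"roll":9.0,"jaw":0.0},
    {"dx":-0.022,"dy":0.0197,"dz":0.0,"roll":9.0,"jaw":0.0},
    {"dx":-0.022,"dy":0.0197,"dz":0.0,"roll":9.0,"jaw":0.0},
    {"dx":-0.0235,"dy":0.0195,"dz":0.0,"roll":9.0,"jaw":0.0},
    {"dx":0.0,"dy":0.0,"dz":0.0,"roll":0.0,"jaw":0.0},
    {"dx":0.0,"dy":0.0,"dz":-0.03,"roll":0.0,"jaw":0.0},
    {"dx":0.0,"dy":0.0,"dz":-0.03,"roll":0.0,"jaw":0.0},
    {"dx":0.0,"dy":0.0,"dz":0.0,"roll":0.0,"jaw":0.0},
  ],
)

```text
t: 26.1
eef_pos: [0.4788, -0.1091, 0.0576]
ee_rot: [3.136, -0.0, -1.498]
force: [-0.1, -0.5, -0.4]
width: 0.0276
gripper_force: 30.0
```

```bash
python3 - <<'E'
from h import *
s=get_state();print(s['eef_pos'],np.degrees(s['ee_rot']),s['width'])
p,d=snap('scene');p2,d2=snap('top')
a=p[180:330,200:360];b=p2[210:360,250:410]
cv2.imwrite('pics/c8.png',np.hstack([cv2.resize(a,(400,375)),cv2.resize(b,(400,375))])[:,:,::-1])
W=cloud('top',d2);hsv=cv2.cvtColor(p2,cv2.COLOR_RGB2HSV);H,S,V=[hsv[...,i] for i in range(3)]
m=(W[...,2]>.045)&(W[...,2]<.12)&(abs(W[...,0]-.45)<.05)&(W[...,1]<-.155)&(W[...,1]>-.21)&(V<80)
q=W[m];print(len(q),q.mean(0) if len(q) else 0)
E
```

```text
[ 0.47882368 -0.10907223  0.05763263] [ 1.79652295e+02 -1.94945826e-02 -8.58488874e+01] 0.02756239883906002
288 [ 0.45100486 -0.1841888   0.07652463]
```

View pics/c8.png

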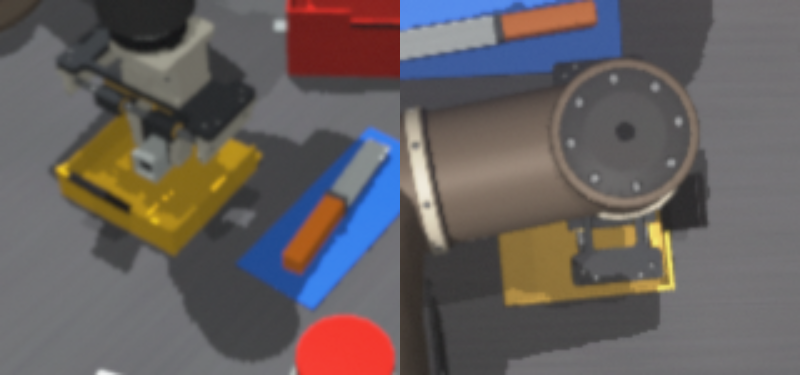

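Call:
servo_tool(
  moves=[
    {"dx":0.0,"dy":0.0,"dz":-0.03,"roll":0.0,"jaw":0.0},
    {"dx":0.0,"dy":0.0,"dz":-0.018,"roll":0.0,"jaw":0.0},
    {"dx":0.0,"dy":0.0,"dz":-0.01,"roll":0.0,"jaw":0.0},
    {"dx":0.0,"dy":0.0,"dz":0.0,"roll":0.0,"jaw":0.0},
    {"dx":0.0,"dy":0.0,"dz":0.0,"roll":0.0,"jaw":0.41},
    {"dx":0.0,"dy":0.0,"dz":0.0,"roll":0.0,"jaw":0.41},
    {"dx":0.0,"dy":0.0,"dz":0.0,"roll":0.0,"jaw":0.41},
    {"dx":0.0,"dy":0.0,"dz":0.04,"roll":0.0,"jaw":0.41},
    {"dx":0.0,"dy":0.0,"dz":0.05,"roll":0.0,"jaw":0.41},
    {"dx":0.0,"dy":0.0,"dz":0.04,"roll":0.0,"jaw":0.5},
  ],
)

```text
t: 27.45
eef_pos: [0.4811, -0.1086, 0.1344]
ee_rot: [-3.14, -0.0, -1.497]
force: [1.5, 0.2, -0.1]
width: 0.041
gripper_force: 0.0
```

Call:
servo_tool(
  moves=[
    {"dx":0.022,"dy":-0.0395,"dz":0.0,"roll":2.8,"jaw":0.6},
    {"dx":0.022,"dy":-0.0395,"dz":0.0,"roll":2.8,"jaw":0.6},
    {"dx":0.022,"dy":-0.0395,"dz":0.0,"roll":2.8,"jaw":0.6},
    {"dx":0.022,"dy":-0.0395,"dz":0.0,"roll":2.8,"jaw":0.6},
    {"dx":0.022,"dy":-0.0395,"dz":0.0,"roll":2.8,"jaw":0.6},
    {"dx":0.022,"dy":-0.0395,"dz":0.0,"roll":2.5,"jaw":0.6},
    {"dx":0.0,"dy":0.0,"dz":0.0,"roll":0.0,"jaw":0.6},
    {"dx":0.0,"dy":0.0,"dz":0.0,"roll":0.0,"jaw":0.6},
    {"dx":0.0,"dy":0.0,"dz":0.0,"roll":0.0,"jaw":0.6},
    {"dx":0.0,"dy":0.0,"dz":0.0,"roll":0.0,"jaw":0.6},
  ],
)

```text
t: 28.7
eef_pos: [0.6129, -0.3448, 0.1328]
ee_rot: [-3.141, -0.0, -1.208]
force: [-0.2, 0.9, 0.2]
width: 0.0528
gripper_force: 0.0
```

```bash
python3 - <<'E'
from h import *
s=get_state();print(s['eef_pos'],np.degrees(s['ee_rot']),s['width'])
survey()
E
```

```text
[ 0.61288607 -0.34479643  0.13280651] [-1.79965025e+02 -2.08133734e-02 -6.92078141e+01] 0.05283351204025578
top orange
px [308. 217.] n 138 z 0.0293 cen mm [635.  -52.9] size [21.5 67.2] ang 8.7
white
px [268. 225.] n 480 z 0.0193 cen mm [622.2  38.7] size [ 28.9 106.7] ang 8.8
px [424. 227.] n 229 z 0.0274 cen mm [ 606.  -338.3] size [29. 47.] ang 20.6
scene orange
px [325. 273.] n 295 z 0.029 cen mm [641.9 -60. ] size [23.4 97.9] ang 8.7
white
px [343. 248.] n 260 z 0.0188 cen mm [624.8  40.6] size [ 29.1 101.6] ang 8.7
px [265. 255.] n 115 z 0.0317 cen mm [ 481.2 -116.3] size [28.2 44.7] ang 5.5
px [239. 341.] n 328 z 0.028 cen mm [ 611.1 -345.4] size [29.  65.7] ang 20.7
px [338. 353.] n 231 z 0.0395 cen mm [ 804.4 -229.8] size [91.5 34.2] ang 38.8
px [284. 373.] n 328 z 0.0399 cen mm [ 740.6 -339.4] size [70.  45.2] ang 45.0
px [228. 423.] n 239 z 0.0378 cen mm [ 727.7 -492.2] size [81.  23.9] ang 46.3
```

Call:
servo_tool(
  moves=[
    {"dx":-0.002,"dy":-0.001,"dz":0.0,"roll":0.0,"jaw":0.6},
    {"dx":0.0,"dy":0.0,"dz":-0.04,"roll":0.0,"jaw":0.6},
    {"dx":0.0,"dy":0.0,"dz":-0.04,"roll":0.0,"jaw":0.6},
    {"dx":0.0,"dy":0.0,"dz":-0.03,"roll":0.0,"jaw":0.6},
    {"dx":0.0,"dy":0.0,"dz":-0.02,"roll":0.0,"jaw":0.6},
    {"dx":0.0,"dy":0.0,"dz":-0.007,"roll":0.0,"jaw":0.6},
    {"dx":0.0,"dy":0.0,"dz":0.0,"roll":0.0,"jaw":0.0},
    {"dx":0.0,"dy":0.0,"dz":0.0,"roll":0.0,"jaw":0.0},
    {"dx":0.0,"dy":0.0,"dz":0.0,"roll":0.0,"jaw":0.0},
    {"dx":0.0,"dy":0.0,"dz":0.0,"roll":0.0,"jaw":0.0},
  ],
)

```text
t: 30.05
eef_pos: [0.6116, -0.3468, -0.0037]
ee_rot: [-3.14, -0.001, -1.209]
force: [-0.7, 0.6, 4.5]
width: 0.0281
gripper_force: 30.0
```

Call:
servo_tool(
  moves=[
    {"dx":0.0,"dy":0.0,"dz":0.0,"roll":0.0,"jaw":0.0},
    {"dx":0.0,"dy":0.0,"dz":0.0,"roll":0.0,"jaw":0.0},
    {"dx":0.0,"dy":0.0,"dz":0.03,"roll":0.0,"jaw":0.0},
    {"dx":0.0,"dy":0.0,"dz":0.04,"roll":0.0,"jaw":0.0},
    {"dx":0.0,"dy":0.0,"dz":0.04,"roll":0.0,"jaw":0.0},
    {"dx":0.0,"dy":0.0,"dz":0.02,"roll":0.0,"jaw":0.0},
    {"dx":0.0,"dy":0.0,"dz":0.0,"roll":0.0,"jaw":0.0},
    {"dx":0.0,"dy":0.0,"dz":0.0,"roll":0.0,"jaw":0.0},
    {"dx":0.0,"dy":0.0,"dz":0.0,"roll":0.0,"jaw":0.0},
    {"dx":0.0,"dy":0.0,"dz":0.0,"roll":0.0,"jaw":0.0},
  ],
)

```text
t: 31.3
eef_pos: [0.6104, -0.3464, 0.124]
ee_rot: [3.14, 0.001, -1.209]
force: [0.5, -0.2, -1.2]
width: 0.0274
gripper_force: 30.0
```

Call:
servo_tool(
  moves=[
    {"dx":-0.0324,"dy":0.0388,"dz":0.0,"roll":-2.7,"jaw":0.0},
    {"dx":-0.0324,"dy":0.0388,"dz":0.0,"roll":-2.7,"jaw":0.0},
    {"dx":-0.0324,"dy":0.0388,"dz":0.0,"roll":-2.7,"jaw":0.0},
    {"dx":-0.0324,"dy":0.0388,"dz":0.0,"roll":-2.7,"jaw":0.0},
    {"dx":-0.0324,"dy":0.0388,"dz":0.0,"roll":-2.7,"jaw":0.0},
    {"dx":-0.0324,"dy":0.039,"dz":0.0,"roll":-2.7,"jaw":0.0},
    {"dx":0.0,"dy":0.0,"dz":0.0,"roll":0.0,"jaw":0.0},
    {"dx":0.0,"dy":0.0,"dz":-0.03,"roll":0.0,"jaw":0.0},
    {"dx":0.0,"dy":0.0,"dz":-0.03,"roll":0.0,"jaw":0.0},
    {"dx":0.0,"dy":0.0,"dz":0.0,"roll":0.0,"jaw":0.0},
  ],
)

```text
t: 32.55
eef_pos: [0.4151, -0.1141, 0.0636]
ee_rot: [3.137, -0.0, -1.492]
force: [-0.1, -0.5, -0.4]
width: 0.0277
gripper_force: 30.0
```

Call:
servo_tool(
  moves=[
    {"dx":0.0,"dy":0.0,"dz":-0.03,"roll":0.0,"jaw":0.0},
    {"dx":0.0,"dy":0.0,"dz":-0.02,"roll":0.0,"jaw":0.0},
    {"dx":0.0,"dy":0.0,"dz":-0.009,"roll":0.0,"jaw":0.0},
    {"dx":0.0,"dy":0.0,"dz":0.0,"roll":0.0,"jaw":0.0},
    {"dx":0.0,"dy":0.0,"dz":0.0,"roll":0.0,"jaw":0.41},
    {"dx":0.0,"dy":0.0,"dz":0.0,"roll":0.0,"jaw":0.41},
    {"dx":0.0,"dy":0.0,"dz":0.0,"roll":0.0,"jaw":0.41},
    {"dx":0.0,"dy":0.0,"dz":0.04,"roll":0.0,"jaw":0.41},
    {"dx":0.0,"dy":0.0,"dz":0.05,"roll":0.0,"jaw":0.41},
    {"dx":0.0,"dy":0.0,"dz":0.04,"roll":0.0,"jaw":0.5},
  ],
)

```text
t: 33.8
eef_pos: [0.4167, -0.1136, 0.1384]
ee_rot: [-3.14, -0.0, -1.491]
force: [1.1, 0.2, -0.6]
width: 0.041
gripper_force: 0.0
```

Call:
servo_tool(
  moves=[
    {"dx":0.007,"dy":-0.028,"dz":0.012,"roll":0.0,"jaw":0.9},
    {"dx":0.007,"dy":-0.028,"dz":0.012,"roll":0.0,"jaw":0.9},
    {"dx":0.007,"dy":-0.028,"dz":0.012,"roll":0.0,"jaw":0.9},
    {"dx":0.007,"dy":-0.028,"dz":0.012,"roll":0.0,"jaw":0.9},
    {"dx":0.007,"dy":-0.028,"dz":0.012,"roll":0.0,"jaw":0.9},
    {"dx":0.0,"dy":0.0,"dz":0.0,"roll":0.0,"jaw":0.9},
    {"dx":0.0,"dy":0.0,"dz":0.0,"roll":0.0,"jaw":0.9},
    {"dx":0.0,"dy":0.0,"dz":0.0,"roll":0.0,"jaw":0.9},
    {"dx":0.0,"dy":0.0,"dz":0.0,"roll":0.0,"jaw":0.9},
    {"dx":0.0,"dy":0.0,"dz":0.0,"roll":0.0,"jaw":0.9},
  ],
)

```text
t: 35.05
eef_pos: [0.4514, -0.2532, 0.1962]
ee_rot: [-3.142, 0.0, -1.491]
force: [0.1, -0.3, 0.3]
width: 0.0792
gripper_force: 0.0
```

```bash
python3 - <<'E'
from h import *
s=get_state();print(s['eef_pos'],np.degrees(s['ee_rot']),s['width'])
survey(('scene',))
p,d=snap('scene');p2,d2=snap('top')
a=p[180:330,200:360];b=p2[210:360,250:410]
cv2.imwrite('pics/c9.png',np.hstack([cv2.resize(a,(400,375)),cv2.resize(b,(400,375))])[:,:,::-1])
W=cloud('scene',d);hsv=cv2.cvtColor(p,cv2.COLOR_RGB2HSV);H,S,V=[hsv[...,i] for i in range(3)]
q=W[(H>18)&(H<34)&(S>110)&(W[...,2]>-.1)&(abs(W[...,0]-.47)<.15)&(abs(W[...,1]+.08)<.17)]
print(cv2.minAreaRect(q[:,:2].astype(np.float32)*1000))
m=(W[...,2]>.083)&(W[...,2]<.1)&(abs(W[...,0]-.45)<.05)&(W[...,1]<-.155)&(W[...,1]>-.22)
q=W[m];print(len(q),q.mean(0),q.min(0),q.max(0))
E
```

```text
[ 0.45144944 -0.25318153  0.1961709 ] [-1.79997850e+02  7.08733948e-04 -8.54208824e+01] 0.07920025411669597
scene orange
px [325. 273.] n 271 z 0.0286 cen mm [641.6 -60.8] size [21.4 96.2] ang 9.3
white
px [343. 248.] n 257 z 0.0189 cen mm [624.6  41.1] size [ 29.5 102.7] ang 7.8
px [263. 251.] n 325 z 0.0317 cen mm [ 464.9 -110. ] size [62.1 63.2] ang 4.5
px [335. 352.] n 251 z 0.0398 cen mm [ 795.  -229.1] size [98.4 45. ] ang 26.1
px [283. 373.] n 335 z 0.0396 cen mm [ 741.3 -339.8] size [71.1 41.9] ang 47.6
px [228. 423.] n 225 z 0.0373 cen mm [ 728.2 -492.9] size [80.7 23. ] ang 44.9
((435.3828125, -96.94479370117188), (193.1870880126953, 212.6350860595703), 3.5114736557006836)
73 [ 0.45917673 -0.19712688  0.08961688] [ 0.43052744 -0.20307638  0.08314743] [ 0.48261904 -0.18993894  0.09361552]
```

View pics/c9.png

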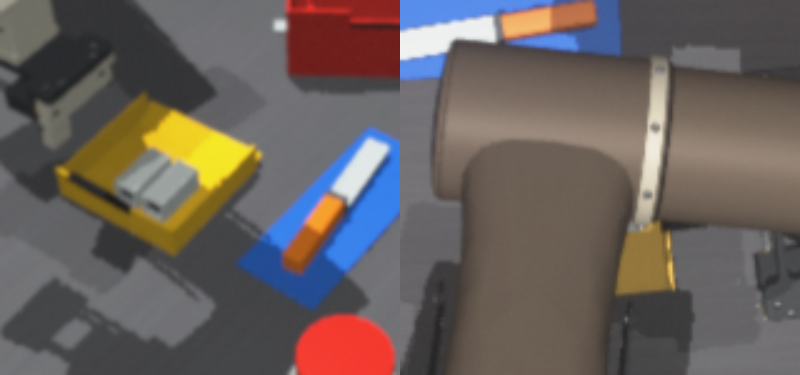

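Call:
servo_tool(
  moves=[
    {"dx":0.001,"dy":0.037,"dz":0.0,"roll":0.0,"jaw":0.9},
    {"dx":0.001,"dy":0.037,"dz":0.0,"roll":0.0,"jaw":0.9},
    {"dx":0.0,"dy":0.0,"dz":-0.04,"roll":0.0,"jaw":0.9},
    {"dx":0.0,"dy":0.0,"dz":-0.04,"roll":0.0,"jaw":0.9},
    {"dx":0.0,"dy":0.0,"dz":-0.04,"roll":0.0,"jaw":0.9},
    {"dx":0.0,"dy":0.0,"dz":-0.03,"roll":0.0,"jaw":0.9},
    {"dx":0.0,"dy":0.0,"dz":-0.019,"roll":0.0,"jaw":0.9},
    {"dx":0.0,"dy":0.0,"dz":0.0,"roll":0.0,"jaw":0.9},
    {"dx":0.0,"dy":0.0,"dz":0.0,"roll":0.0,"jaw":0.0},
    {"dx":0.0,"dy":0.0,"dz":0.0,"roll":0.0,"jaw":0.0},
  ],
  newtons=60,
)

```text
t: 36.45
eef_pos: [0.4543, -0.1796, 0.0282]
ee_rot: [-3.14, -0.0, -1.491]
force: [-0.4, -0.2, -0.3]
width: 0.0642
gripper_force: 0.0
```

Call:
servo_tool(
  moves=[
    {"dx":0.0,"dy":0.0,"dz":0.0,"roll":0.0,"jaw":0.0},
    {"dx":0.0,"dy":0.0,"dz":0.0,"roll":0.0,"jaw":0.0},
    {"dx":0.0,"dy":0.0,"dz":0.0,"roll":0.0,"jaw":0.0},
    {"dx":0.0,"dy":0.0,"dz":0.0,"roll":0.0,"jaw":0.0},
    {"dx":0.0,"dy":0.0,"dz":0.006,"roll":0.0,"jaw":0.0},
    {"dx":0.0,"dy":0.0,"dz":0.006,"roll":0.0,"jaw":0.0},
    {"dx":0.0,"dy":0.0,"dz":0.006,"roll":0.0,"jaw":0.0},
    {"dx":0.0,"dy":0.0,"dz":0.006,"roll":0.0,"jaw":0.0},
    {"dx":0.0,"dy":0.0,"dz":0.006,"roll":0.0,"jaw":0.0},
    {"dx":0.0,"dy":0.0,"dz":0.0,"roll":0.0,"jaw":0.0},
  ],
)

```text
t: 37.7
eef_pos: [0.4539, -0.1796, 0.0577]
ee_rot: [-3.14, -0.0, -1.491]
force: [-0.2, -0.3, -2.9]
width: 0.0498
gripper_force: 60.0
```

```bash
cat >> h.py <<'E'
def tray():
    s=get_state();e=s['eef_pos'];psi=s['ee_rot'][2]+np.pi
    xh=np.array([np.cos(psi),np.sin(psi)]);yh=np.array([-xh[1],xh[0]])
    p,d=snap('scene');W=cloud('scene',d);hsv=cv2.cvtColor(p,cv2.COLOR_RGB2HSV);H,S,V=[hsv[...,i] for i in range(3)]
    Y=(H>18)&(H<34)&(S>110)&(np.linalg.norm(W[...,:2]-e[:2],axis=-1)<.3)
    q=W[Y];a=(q[:,:2]-e[:2])@xh;b=(q[:,:2]-e[:2])@yh;i=(abs(b)<.06)&(a<.15)&(a>.02)
    # robust lower-surface fit z=k a+c over floor
    A=np.c_[a[i],np.ones(i.sum())];z=q[i,2];w=np.ones(len(z),bool)
    for _ in range(10):
        k=np.linalg.lstsq(A[w],z[w],rcond=None)[0];w=abs(z-A@k)<.006
    print('rep',e.round(4),'tilt(nose down) rad',round(-np.arctan(k[0]),3),'floor z at grip',k[1].round(3),'n',w.sum(),i.sum(),'a range',a.min().round(3),a.max().round(3),'b',b.min().round(3),b.max().round(3))
    WH=(S<60)&(V>100)&(W[...,2]>.02)
    r=W-[*e[:2],0];aa=r[...,:2]@xh;bb=r[...,:2]@yh
    m=WH&(aa>.01)&(aa<.19)&(abs(bb)<.075)&(W[...,2]<e[2]+.06);q=W[m]
    if m.sum()>10: print('offcut pts',m.sum(),'a',aa[m].min().round(3),aa[m].max().round(3),'b',bb[m].min().round(3),bb[m].max().round(3),'z',np.percentile(q[:,2],[5,50,95]).round(3))
E
python3 - <<'E'
from h import *
s=get_state();print(s['width'],s['gripper_force'],s['force'],s['moment'])
tray()
E
```

```text
0.049826522227015224 59.96676564216614 [-0.24494604 -0.26010833 -2.85411467] [-0.20664584  0.13441982  0.07245297]
rep [ 0.4539 -0.1796  0.0577] tilt(nose down) rad -0.02 floor z at grip 0.031 n 275 280 a range -0.034 0.214 b -0.094 0.116
offcut pts 204 a 0.036 0.101 b -0.046 -0.018 z [0.036 0.057 0.062]
```

Call:
servo_tool(
  moves=[
    {"dx":0.0,"dy":0.0,"dz":0.01,"roll":0.0,"jaw":0.0},
    {"dx":0.0,"dy":0.0,"dz":0.02,"roll":0.0,"jaw":0.0},
    {"dx":0.0,"dy":0.0,"dz":0.025,"roll":0.0,"jaw":0.0},
    {"dx":0.0,"dy":0.0,"dz":0.025,"roll":0.0,"jaw":0.0},
    {"dx":0.0,"dy":0.0,"dz":0.025,"roll":0.0,"jaw":0.0},
    {"dx":0.0,"dy":0.0,"dz":0.025,"roll":0.0,"jaw":0.0},
    {"dx":0.0,"dy":0.0,"dz":0.025,"roll":0.0,"jaw":0.0},
    {"dx":0.0,"dy":0.0,"dz":0.025,"roll":0.0,"jaw":0.0},
    {"dx":0.0,"dy":0.0,"dz":0.015,"roll":0.0,"jaw":0.0},
    {"dx":0.0,"dy":0.0,"dz":0.008,"roll":0.0,"jaw":0.0},
  ],
)

```text
t: 39.0
eef_pos: [0.4534, -0.1795, 0.2608]
ee_rot: [-3.141, 0.0, -1.492]
force: [-0.4, 0.6, -3.8]
width: 0.0494
gripper_force: 60.0
```

```bash
python3 - <<'E'
from h import *
s=get_state();print(s['width'],s['gripper_force'],s['force'],s['moment'])
tray()
p,d=snap('scene');p2,d2=snap('top')
cv2.imwrite('pics/c10.png',np.hstack([cv2.resize(p,(400,300)),cv2.resize(p[120:320,170:440],(400,300))])[:,:,::-1])
E
```

```text
0.049360061939307545 59.96684789657593 [-0.3820901   0.6285481  -3.75560859] [-0.17733303  0.09698225  0.01481637]
rep [ 0.4534 -0.1795  0.2608] tilt(nose down) rad -0.004 floor z at grip 0.236 n 233 234 a range -0.037 0.173 b -0.082 0.08
offcut pts 437 a 0.01 0.132 b -0.047 0.002 z [0.242 0.262 0.266]
```

View pics/c10.png

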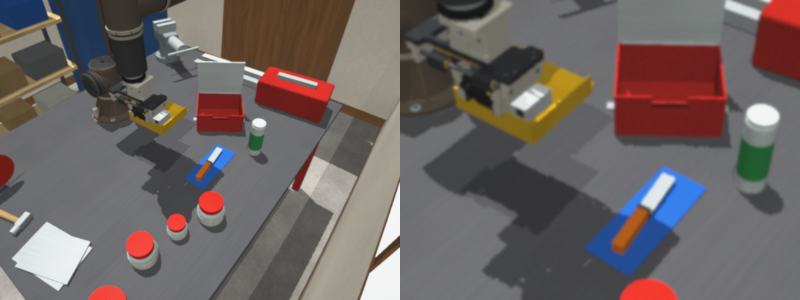

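Call:
servo_tool(
  moves=[
    {"dx":0.003,"dy":0.009,"dz":0.0,"roll":1.6,"jaw":0.0},
    {"dx":0.005,"dy":0.019,"dz":0.0,"roll":1.6,"jaw":0.0},
    {"dx":0.005,"dy":0.019,"dz":0.0,"roll":1.6,"jaw":0.0},
    {"dx":0.005,"dy":0.019,"dz":0.0,"roll":1.6,"jaw":0.0},
    {"dx":0.005,"dy":0.019,"dz":0.0,"roll":1.6,"jaw":0.0},
    {"dx":0.005,"dy":0.019,"dz":0.0,"roll":1.6,"jaw":0.0},
    {"dx":0.005,"dy":0.019,"dz":0.0,"roll":1.6,"jaw":0.0},
    {"dx":0.005,"dy":0.019,"dz":0.0,"roll":1.6,"jaw":0.0},
    {"dx":0.005,"dy":0.019,"dz":0.0,"roll":1.6,"jaw":0.0},
    {"dx":0.006,"dy":0.019,"dz":0.0,"roll":1.6,"jaw":0.0},
  ],
)

```text
t: 40.4
eef_pos: [0.5027, 0.0017, 0.26]
ee_rot: [3.141, 0.0, -1.21]
force: [0.0, -0.3, -3.7]
width: 0.0496
gripper_force: 60.0
```

Call:
servo_tool(
  moves=[
    {"dx":0.006,"dy":0.019,"dz":0.0,"roll":1.6,"jaw":0.0},
    {"dx":0.006,"dy":0.019,"dz":0.0,"roll":1.6,"jaw":0.0},
    {"dx":0.006,"dy":0.019,"dz":0.0,"roll":1.6,"jaw":0.0},
    {"dx":0.006,"dy":0.019,"dz":0.0,"roll":1.6,"jaw":0.0},
    {"dx":0.006,"dy":0.019,"dz":0.0,"roll":1.6,"jaw":0.0},
    {"dx":0.006,"dy":0.019,"dz":0.0,"roll":1.6,"jaw":0.0},
    {"dx":0.006,"dy":0.019,"dz":0.0,"roll":1.6,"jaw":0.0},
    {"dx":0.006,"dy":0.019,"dz":0.0,"roll":1.6,"jaw":0.0},
    {"dx":0.003,"dy":0.01,"dz":0.0,"roll":1.6,"jaw":0.0},
    {"dx":0.001,"dy":0.005,"dz":0.0,"roll":1.2,"jaw":0.0},
  ],
)

```text
t: 41.65
eef_pos: [0.5545, 0.168, 0.2599]
ee_rot: [3.141, 0.0, -0.938]
force: [-0.4, -0.2, -3.3]
width: 0.0494
gripper_force: 60.0
```

```bash
python3 - <<'E'
from h import *
s=get_state();print(s['width'],s['force'],np.degrees(s['ee_rot']))
e=s['eef_pos'][:2]-B;print('u',e@U,'n',e@N)
tray()
p,d=snap('scene');p2,d2=snap('top')
cv2.imwrite('pics/c11.png',np.hstack([cv2.resize(p[80:280,240:440],(400,400)),cv2.resize(p2[180:380,80:280],(400,400))])[:,:,::-1])
E
```

```text
0.04942660837450964 [-0.37054824 -0.18915928 -3.25661307] [ 1.79967494e+02  1.02562245e-03 -5.37527832e+01]
u -0.12038215544057579 n -0.005442528162182908
rep [0.5545 0.168  0.2599] tilt(nose down) rad -0.03 floor z at grip 0.233 n 154 173 a range -0.04 0.172 b -0.08 0.078
offcut pts 25 a 0.084 0.098 b -0.031 0.015 z [0.263 0.264 0.266]
```

View pics/c11.png

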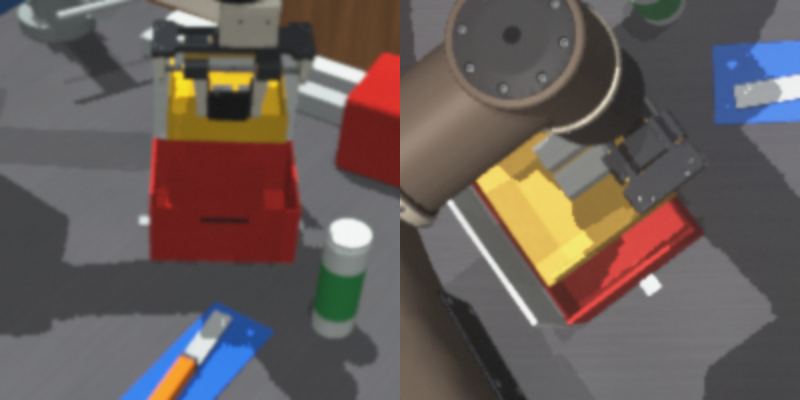

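Call:
servo_tool(
  moves=[
    {"dx":-0.003,"dy":0.004,"dz":0.0,"roll":0.0,"jaw":0.0},
    {"dx":-0.003,"dy":0.004,"dz":0.0,"roll":0.0,"jaw":0.0},
    {"dx":0.0,"dy":0.0,"dz":0.0,"roll":0.0,"jaw":0.0},
    {"dx":0.0,"dy":0.0,"dz":0.0,"roll":0.0,"jaw":0.0},
    {"dx":0.0,"dy":0.0,"dz":0.0,"roll":0.0,"jaw":0.0},
    {"dx":0.0,"dy":0.0,"dz":0.0,"roll":0.0,"jaw":0.0},
    {"dx":0.0,"dy":0.0,"dz":0.0,"roll":0.0,"jaw":0.0},
    {"dx":0.0,"dy":0.0,"dz":0.0,"roll":0.0,"jaw":0.0},
    {"dx":0.0,"dy":0.0,"dz":0.0,"roll":0.0,"jaw":0.0},
    {"dx":0.0,"dy":0.0,"dz":0.0,"roll":0.0,"jaw":0.0},
  ],
  newtons=20,
)

```text
t: 43.05
eef_pos: [0.5485, 0.1755, 0.2602]
ee_rot: [-3.142, -0.0, -0.94]
force: [-0.1, -0.2, -3.3]
width: 0.0498
gripper_force: 20.0
```

```bash
python3 - <<'E'
from h import *
s=get_state();print(s['width'],s['gripper_force'],s['force'],s['moment']);tray()
E
```

```text
0.04981615184154699 19.999752044677734 [-0.06875511 -0.17907264 -3.31654234] [-0.23386316  0.04694585 -0.05760574]
rep [0.5485 0.1755 0.2602] tilt(nose down) rad 0.037 floor z at grip 0.232 n 115 115 a range -0.04 0.196 b -0.079 0.08
offcut pts 42 a 0.186 0.19 b -0.04 0.074 z [0.226 0.252 0.279]
```

Call:
servo_tool(
  moves=[
    {"dx":0.0,"dy":0.0,"dz":0.0,"roll":0.0,"jaw":0.0},
    {"dx":0.0,"dy":0.0,"dz":0.0,"roll":0.0,"jaw":0.0},
    {"dx":0.0,"dy":0.0,"dz":0.0,"roll":0.0,"jaw":0.0},
    {"dx":0.0,"dy":0.0,"dz":0.0,"roll":0.0,"jaw":0.0},
    {"dx":0.0,"dy":0.0,"dz":0.0,"roll":0.0,"jaw":0.0},
    {"dx":0.0,"dy":0.0,"dz":0.0,"roll":0.0,"jaw":0.0},
    {"dx":0.0,"dy":0.0,"dz":0.0,"roll":0.0,"jaw":0.0},
    {"dx":0.0,"dy":0.0,"dz":0.0,"roll":0.0,"jaw":0.0},
    {"dx":0.0,"dy":0.0,"dz":0.0,"roll":0.0,"jaw":0.0},
    {"dx":0.0,"dy":0.0,"dz":0.0,"roll":0.0,"jaw":0.0},
  ],
  newtons=10,
)

```text
t: 44.35
eef_pos: [0.5485, 0.1754, 0.2602]
ee_rot: [3.142, -0.0, -0.94]
force: [-0.5, -0.1, -2.3]
width: 0.0504
gripper_force: 10.0
```

```bash
python3 - <<'E'
from h import *
s=get_state();print(s['width'],s['gripper_force'],s['force'],s['moment']);tray()
E
```

```text
0.05037157010185123 9.999905973672867 [-0.52619611 -0.13678962 -2.25666507] [0.03955891 0.20866054 0.03839351]
rep [0.5485 0.1754 0.2602] tilt(nose down) rad -0.0 floor z at grip 0.0 n 0 0 a range -0.06 0.204 b -0.079 0.086
offcut pts 117 a 0.13 0.19 b -0.069 0.074 z [0.029 0.035 0.256]
```

```bash
cat >> h.py <<'E'
def inbox():
    for n in('top','scene'):
        p,d=snap(n);W=cloud(n,d);q=W[...,:2]-B;u=q@U;l=q@N;hsv=cv2.cvtColor(p,cv2.COLOR_RGB2HSV)
        print(n);blobs(W,(hsv[...,1]<70)&(hsv[...,2]>60)&(abs(u)<.1)&(abs(l)<.12)&(W[...,2]<.1),20)
E
python3 - <<'E'
from h import *
inbox();survey()
p,d=snap('scene');p2,d2=snap('top')
cv2.imwrite('pics/c12.png',np.hstack([cv2.resize(p[80:280,240:440],(400,400)),cv2.resize(p2[180:380,80:280],(400,400))])[:,:,::-1])
E
```

```text
top
px [152. 287.] n 381 z 0.0325 cen mm [473.8 325.8] size [30.8 67. ] ang 39.6
px [209. 313.] n 391 z 0.0009 cen mm [399.3 197.3] size [ 51.6 204.8] ang 48.5
px [161. 300.] n 377 z 0.0329 cen mm [443.3 303.1] size [30.  66.1] ang 36.1
scene
px [346. 181.] n 68 z 0.0294 cen mm [461.8 281.9] size [25.9 19.8] ang 34.0
px [357. 181.] n 78 z 0.0226 cen mm [486.6 311. ] size [27.2 30.6] ang 40.0
px [318. 204.] n 108 z 0.0 cen mm [430.9 169.7] size [ 83.7 168.6] ang 71.9
px [384. 211.] n 50 z -0.0002 cen mm [622.8 256.5] size [59.9 30.5] ang 70.4
top orange
px [210. 289.] n 30 z 0.1341 cen mm [460.6 160.3] size [ 2.1 27.9] ang 30.7
white
px [362. 173.] n 143 z 0.0351 cen mm [ 751.4 -191.7] size [96.5 39.7] ang 67.4
px [412. 186.] n 196 z 0.0387 cen mm [ 714.4 -319.9] size [70.3 44.9] ang 57.5
px [462. 200.] n 157 z 0.0373 cen mm [ 675.6 -441.6] size [93.9 35.8] ang 43.0
px [268. 225.] n 473 z 0.0191 cen mm [622.3  39. ] size [ 28.7 105.6] ang 9.0
px [151. 287.] n 279 z 0.0334 cen mm [475.3 326.1] size [27.4 64.1] ang 37.1
px [160. 299.] n 282 z 0.033 cen mm [444.6 302.8] size [27.5 62.9] ang 35.7
px [331. 473.] n 62 z 0.0151 cen mm [  22.8 -102.2] size [25.  22.3] ang 42.9
scene orange
px [326. 170.] n 57 z 0.0667 cen mm [360.9 281.9] size [0.  8.5] ang 37.8
px [377. 171.] n 62 z 0.0951 cen mm [537.6 380.5] size [ 0.5 34.2] ang 32.9
px [326. 273.] n 195 z 0.0279 cen mm [641.3 -62.3] size [21.7 94.9] ang 8.5
white
px [343. 248.] n 259 z 0.0187 cen mm [624.6  41.5] size [ 28.2 103.2] ang 9.4
px [335. 352.] n 271 z 0.0381 cen mm [ 795.4 -229.5] size [98.2 45. ] ang 26.4
px [283. 373.] n 346 z 0.0395 cen mm [ 740.8 -339.5] size [71.  44.1] ang 46.8
px [228. 423.] n 241 z 0.0377 cen mm [ 725.9 -492.6] size [83.1 25.2] ang 43.3
```

View pics/c12.png

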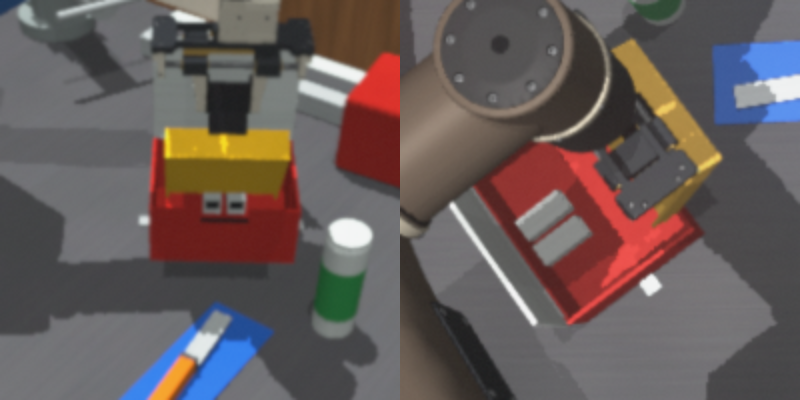

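Call:
servo_tool(
  moves=[
    {"dx":0.0,"dy":0.0,"dz":0.0,"roll":0.0,"jaw":0.0},
    {"dx":0.0,"dy":0.0,"dz":0.02,"roll":0.0,"jaw":0.0},
    {"dx":0.0,"dy":0.0,"dz":0.02,"roll":0.0,"jaw":0.0},
    {"dx":-0.0087,"dy":-0.0195,"dz":0.0,"roll":-2.6,"jaw":0.0},
    {"dx":-0.0087,"dy":-0.0195,"dz":0.0,"roll":-2.6,"jaw":0.0},
    {"dx":-0.0087,"dy":-0.0195,"dz":0.0,"roll":-2.6,"jaw":0.0},
    {"dx":-0.0087,"dy":-0.0195,"dz":0.0,"roll":-2.6,"jaw":0.0},
    {"dx":-0.0087,"dy":-0.0195,"dz":0.0,"roll":-2.6,"jaw":0.0},
    {"dx":-0.0087,"dy":-0.0195,"dz":0.0,"roll":-2.6,"jaw":0.0},
    {"dx":-0.0087,"dy":-0.0195,"dz":0.0,"roll":-2.6,"jaw":0.0},
  ],
  newtons=30,
)

```text
t: 45.95
eef_pos: [0.487, 0.0376, 0.3002]
ee_rot: [-3.141, 0.0, -1.261]
force: [0.3, -0.8, -2.2]
width: 0.0496
gripper_force: 30.0
```

Call:
servo_tool(
  moves=[
    {"dx":-0.0087,"dy":-0.0195,"dz":0.0,"roll":-2.7,"jaw":0.0},
    {"dx":-0.0087,"dy":-0.0195,"dz":0.0,"roll":-2.7,"jaw":0.0},
    {"dx":-0.0087,"dy":-0.0195,"dz":0.0,"roll":-2.7,"jaw":0.0},
    {"dx":-0.0087,"dy":-0.0195,"dz":0.0,"roll":-2.7,"jaw":0.0},
    {"dx":-0.0087,"dy":-0.0195,"dz":0.0,"roll":-2.7,"jaw":0.0},
    {"dx":0.0,"dy":0.0,"dz":0.0,"roll":0.0,"jaw":0.0},
    {"dx":0.0,"dy":0.0,"dz":0.0,"roll":0.0,"jaw":0.0},
    {"dx":0.0,"dy":0.0,"dz":0.0,"roll":0.0,"jaw":0.0},
    {"dx":0.0,"dy":0.0,"dz":0.0,"roll":0.0,"jaw":0.0},
    {"dx":0.0,"dy":0.0,"dz":0.0,"roll":0.0,"jaw":0.0},
  ],
)

```text
t: 47.2
eef_pos: [0.4442, -0.0583, 0.3001]
ee_rot: [3.141, -0.0, -1.493]
force: [-0.4, -0.9, -1.3]
width: 0.0498
gripper_force: 30.0
```

```bash
cat >> h.py <<'E'
def hang(n='scene',save=None):
    s=get_state();e=s['eef_pos'];psi=s['ee_rot'][2]+np.pi
    xh=np.array([np.cos(psi),np.sin(psi)])
    p,d=snap(n,save);W=cloud(n,d);hsv=cv2.cvtColor(p,cv2.COLOR_RGB2HSV);H,S,V=[hsv[...,i] for i in range(3)]
    Y=(H>18)&(H<34)&(S>110)&(np.linalg.norm(W[...,:2]-e[:2],axis=-1)<.25)
    Y=cv2.erode(Y.astype(np.uint8),np.ones((3,3)))>0
    q=W[Y];a=(q[:,:2]-e[:2])@xh;z=q[:,2]-e[2]
    print(n,'rep',e.round(4),'psi',np.degrees(psi).round(1),'F',s['force'].round(1),'w',s['width'],'lowest z',np.percentile(q[:,2],[1,3]).round(3),len(q))
    for l in np.arange(-.2,.08,.02):
        i=abs(z-l)<.008
        if i.sum()>3: print('  z-e %.2f  a %.3f..%.3f n %d'%(l,a[i].min(),a[i].max(),i.sum()))
E
python3 - <<'E'
from h import *
hang();hang('top')
E
```

```text
scene rep [ 0.4442 -0.0583  0.3001] psi 94.5 F [-0.4 -0.9 -1.3] w 0.04980038440523039 lowest z [0.184 0.197] 1549
  z-e -0.12  a 0.011..0.045 n 29
  z-e -0.10  a -0.007..0.037 n 50
  z-e -0.08  a -0.021..0.026 n 116
  z-e -0.06  a -0.033..0.011 n 126
  z-e -0.04  a -0.046..-0.003 n 114
  z-e -0.02  a -0.059..-0.013 n 163
  z-e -0.00  a -0.057..-0.026 n 646
top rep [ 0.4441 -0.0583  0.3001] psi 94.5 F [ 1.3 -0.1 -1.6] w 0.049113452951485 lowest z [0.179 0.189] 173
  z-e -0.12  a 0.013..0.019 n 5
  z-e -0.10  a -0.002..0.009 n 8
  z-e -0.08  a -0.014..-0.004 n 10
  z-e -0.02  a -0.056..-0.049 n 8
  z-e -0.00  a -0.055..-0.037 n 98
```

Call:
servo_tool(
  moves=[
    {"dx":0.0,"dy":0.0,"dz":-0.015,"roll":0.0,"jaw":0.0},
    {"dx":0.0,"dy":0.0,"dz":-0.02,"roll":0.0,"jaw":0.0},
    {"dx":0.0,"dy":0.0,"dz":-0.02,"roll":0.0,"jaw":0.0},
    {"dx":0.0,"dy":0.0,"dz":-0.02,"roll":0.0,"jaw":0.0},
    {"dx":0.0,"dy":0.0,"dz":-0.02,"roll":0.0,"jaw":0.0},
    {"dx":0.0,"dy":0.0,"dz":-0.02,"roll":0.0,"jaw":0.0},
    {"dx":0.0,"dy":0.0,"dz":-0.02,"roll":0.0,"jaw":0.0},
    {"dx":0.0,"dy":0.0,"dz":-0.015,"roll":0.0,"jaw":0.0},
    {"dx":0.0,"dy":0.0,"dz":-0.005,"roll":0.0,"jaw":0.0},
    {"dx":0.0,"dy":0.0,"dz":0.0,"roll":0.0,"jaw":0.0},
  ],
  newtons=30,
)

```text
t: 48.55
eef_pos: [0.4438, -0.0587, 0.1448]
ee_rot: [3.141, -0.0, -1.493]
force: [-0.0, 0.4, -2.0]
width: 0.0496
gripper_force: 30.0
```

Call:
servo_tool(
  moves=[
    {"dx":0.0,"dy":0.0,"dz":-0.009,"roll":0.0,"jaw":0.0},
    {"dx":0.0012,"dy":-0.015,"dz":-0.006,"roll":0.0,"jaw":0.0},
    {"dx":0.0012,"dy":-0.015,"dz":-0.007,"roll":0.0,"jaw":0.0},
    {"dx":0.0012,"dy":-0.015,"dz":-0.0095,"roll":0.0,"jaw":0.0},
    {"dx":0.0012,"dy":-0.0155,"dz":-0.0105,"roll":0.0,"jaw":0.0},
    {"dx":0.001,"dy":-0.0135,"dz":-0.012,"roll":0.0,"jaw":0.0},
    {"dx":0.001,"dy":-0.013,"dz":-0.0135,"roll":0.0,"jaw":0.0},
    {"dx":0.0004,"dy":-0.005,"dz":-0.007,"roll":0.0,"jaw":0.0},
    {"dx":0.0,"dy":0.0,"dz":0.0,"roll":0.0,"jaw":0.0},
    {"dx":0.0,"dy":0.0,"dz":0.0,"roll":0.0,"jaw":0.0},
  ],
  newtons=8,
)

```text
t: 49.8
eef_pos: [0.4511, -0.1502, 0.0706]
ee_rot: [3.141, 0.0, -1.493]
force: [-1.0, -0.2, -1.9]
width: 0.0497
gripper_force: 8.0
```

```bash
python3 - <<'E'
from h import *
hang();tray()
E
```

```text
scene rep [ 0.4511 -0.1502  0.0706] psi 94.5 F [-1.  -0.2 -1.9] w 0.04967967008377685 lowest z [0.007 0.009] 1288
  z-e -0.06  a 0.071..0.135 n 276
  z-e -0.04  a 0.025..0.123 n 190
  z-e -0.02  a -0.021..0.100 n 238
  z-e -0.00  a -0.019..0.045 n 297
  z-e 0.02  a -0.015..-0.004 n 52
rep [ 0.4512 -0.1502  0.0708] tilt(nose down) rad 0.254 floor z at grip 0.04 n 491 502 a range -0.036 0.158 b -0.09 0.143
```

Call:
servo_tool(
  moves=[
    {"dx":0.0007,"dy":-0.009,"dz":-0.011,"roll":0.0,"jaw":0.0},
    {"dx":0.0006,"dy":-0.008,"dz":-0.011,"roll":0.0,"jaw":0.0},
    {"dx":0.0006,"dy":-0.007,"dz":-0.011,"roll":0.0,"jaw":0.0},
    {"dx":0.0005,"dy":-0.006,"dz":-0.008,"roll":0.0,"jaw":0.0},
    {"dx":0.0,"dy":-0.001,"dz":-0.003,"roll":0.0,"jaw":0.0},
    {"dx":0.0,"dy":0.0,"dz":0.0,"roll":0.0,"jaw":0.0},
    {"dx":0.0,"dy":0.0,"dz":0.0,"roll":0.0,"jaw":0.0},
    {"dx":0.0,"dy":0.0,"dz":0.0,"roll":0.0,"jaw":0.0},
    {"dx":0.0,"dy":0.0,"dz":0.0,"roll":0.0,"jaw":0.0},
    {"dx":0.0,"dy":0.0,"dz":0.0,"roll":0.0,"jaw":0.0},
  ],
)

```text
t: 51.15
eef_pos: [0.4538, -0.1815, 0.0268]
ee_rot: [-3.141, -0.0, -1.493]
force: [0.0, -0.1, -1.3]
width: 0.0497
gripper_force: 8.0
```

```bash
python3 - <<'E'
from h import *
hang();tray()
E
```

```text
scene rep [ 0.4538 -0.1815  0.0268] psi 94.5 F [ 0.  -0.1 -1.3] w 0.049692229874724984 lowest z [0.001 0.002] 1245
  z-e -0.02  a -0.007..0.157 n 713
  z-e -0.00  a -0.008..0.143 n 297
  z-e 0.02  a -0.016..0.083 n 41
rep [ 0.4538 -0.1815  0.0268] tilt(nose down) rad -0.031 floor z at grip 0.003 n 586 619 a range -0.039 0.172 b -0.094 0.113
```

Call:
servo_tool(
  moves=[
    {"dx":0.0,"dy":0.0,"dz":0.0,"roll":0.0,"jaw":0.85},
    {"dx":0.0,"dy":0.0,"dz":0.0,"roll":0.0,"jaw":0.85},
    {"dx":0.0,"dy":0.0,"dz":0.0,"roll":0.0,"jaw":0.85},
    {"dx":0.0,"dy":0.0,"dz":0.0,"roll":0.0,"jaw":0.85},
    {"dx":0.0,"dy":0.0,"dz":0.04,"roll":0.0,"jaw":0.85},
    {"dx":0.0,"dy":0.0,"dz":0.05,"roll":0.0,"jaw":0.85},
    {"dx":0.0,"dy":0.0,"dz":0.05,"roll":0.0,"jaw":0.85},
    {"dx":0.0,"dy":0.0,"dz":0.05,"roll":0.0,"jaw":0.0},
    {"dx":0.0,"dy":0.0,"dz":0.05,"roll":0.0,"jaw":0.0},
    {"dx":0.0,"dy":0.0,"dz":0.053,"roll":0.0,"jaw":0.0},
  ],
  newtons=30,
)

```text
t: 52.5
eef_pos: [0.4531, -0.1815, 0.3213]
ee_rot: [3.142, 0.0, -1.493]
force: [1.9, -0.5, 0.7]
width: 0.0503
gripper_force: 0.0
```

Call:
servo_tool(
  moves=[
    {"dx":-0.003,"dy":0.03,"dz":0.0,"roll":3.2,"jaw":0.0},
    {"dx":-0.003,"dy":0.035,"dz":0.0,"roll":3.2,"jaw":0.0},
    {"dx":-0.003,"dy":0.035,"dz":0.0,"roll":3.2,"jaw":0.0},
    {"dx":-0.003,"dy":0.035,"dz":0.0,"roll":3.2,"jaw":0.0},
    {"dx":-0.003,"dy":0.035,"dz":0.0,"roll":3.2,"jaw":0.0},
    {"dx":-0.003,"dy":0.035,"dz":0.0,"roll":3.2,"jaw":0.0},
    {"dx":-0.003,"dy":0.035,"dz":0.0,"roll":3.2,"jaw":0.0},
    {"dx":-0.003,"dy":0.035,"dz":0.0,"roll":3.2,"jaw":0.0},
    {"dx":-0.003,"dy":0.035,"dz":0.0,"roll":3.2,"jaw":0.0},
    {"dx":-0.003,"dy":0.035,"dz":0.0,"roll":2.8,"jaw":0.0},
  ],
)

```text
t: 53.75
eef_pos: [0.4233, 0.1645, 0.3197]
ee_rot: [-3.141, 0.0, -0.94]
force: [0.6, -0.3, 0.2]
width: 0.0005
gripper_force: 0.0
```

```bash
python3 - <<'E'
from h import *
s=get_state();e=s['eef_pos'];print(e,np.degrees(s['ee_rot'])[2],s['width'],(e[:2]-B)@U,(e[:2]-B)@N)
inbox();lid()
p,d=snap('scene','z');W=cloud('scene',d);hsv=cv2.cvtColor(p,cv2.COLOR_RGB2HSV);H,S,V=[hsv[...,i] for i in range(3)]
Y=(H>18)&(H<34)&(S>110)&(abs(W[...,0]-.45)<.12)&(abs(W[...,1]+.09)<.13)
q=W[Y];f=q[q[:,2]<.02];k=np.linalg.lstsq(np.c_[f[:,:2],np.ones(len(f))],f[:,2],rcond=None)[0];print('tray plane',k,'zpct',np.percentile(q[:,2],[2,50,98]))
print(B+.14*U-e[:2])
E
```

```text
[0.42327408 0.16452826 0.31973728] -53.85326500372231 0.0005250748560971885 -0.045885603472340775 -0.11353789768294786
top
px [210. 268.] n 533 z 0.0009 cen mm [525.  217.1] size [239.4  73.9] ang 35.9
px [197. 325.] n 72 z 0.0023 cen mm [381.9 217.9] size [ 9.1 46.3] ang 37.2
px [178. 339.] n 61 z 0.0003 cen mm [347.2 266.2] size [ 9.3 37.9] ang 34.2
scene
px [346. 176.] n 156 z 0.0323 cen mm [446.1 304. ] size [26.7 69.3] ang 35.8
px [357. 176.] n 173 z 0.0322 cen mm [476.8 324. ] size [28.3 72. ] ang 38.1
px [344. 208.] n 231 z -0.0004 cen mm [503.9 246.6] size [239.8 145.8] ang 36.1
top 2159 lid angle pct10/50/90 [1.27 1.39 1.51] max z 0.7871912147723186
scene 3819 lid angle pct10/50/90 [1.17 1.5  1.55] max z 0.5824890169908233
tray plane [0.01162044 0.00606665 0.00166802] zpct [-0.00035677  0.00619878  0.04404981]
[-0.01773408  0.21709174]
```

Call:
servo_tool(
  moves=[
    {"dx":-0.003,"dy":0.036,"dz":0.0,"roll":0.0,"jaw":0.0},
    {"dx":-0.003,"dy":0.036,"dz":0.0,"roll":0.0,"jaw":0.0},
    {"dx":-0.003,"dy":0.036,"dz":0.0,"roll":0.0,"jaw":0.0},
    {"dx":-0.003,"dy":0.036,"dz":0.0,"roll":0.0,"jaw":0.0},
    {"dx":-0.003,"dy":0.036,"dz":0.0,"roll":0.0,"jaw":0.0},
    {"dx":-0.003,"dy":0.037,"dz":0.0,"roll":0.0,"jaw":0.0},
    {"dx":0.0,"dy":0.0,"dz":0.0,"roll":0.0,"jaw":0.0},
    {"dx":0.0,"dy":0.0,"dz":-0.03,"roll":0.0,"jaw":0.0},
    {"dx":0.0,"dy":0.0,"dz":-0.03,"roll":0.0,"jaw":0.0},
    {"dx":0.0,"dy":0.0,"dz":-0.02,"roll":0.0,"jaw":0.0},
  ],
)

```text
t: 55.25
eef_pos: [0.4058, 0.3787, 0.2385]
ee_rot: [3.141, -0.0, -0.943]
force: [-0.3, 0.5, -0.4]
width: 0.0004
gripper_force: 0.0
```

```bash
python3 - <<'E'
from h import *
s=get_state();e=s['eef_pos'];print(e,np.degrees(s['ee_rot'])[2],s['force'],(e[:2]-B)@U,(e[:2]-B)@N)
E
```

```text
[0.40584049 0.37867011 0.23849169] -54.05423553829155 [-0.30905482  0.48203628 -0.44851607] 0.13740940134918184 -0.0014946868618161135
```

Call:
servo_tool(
  moves=[
    {"dx":0.0104,"dy":-0.0142,"dz":0.0,"roll":0.0,"jaw":0.0},
    {"dx":0.0104,"dy":-0.0142,"dz":0.0,"roll":0.0,"jaw":0.0},
    {"dx":0.0104,"dy":-0.0142,"dz":0.0,"roll":0.0,"jaw":0.0},
    {"dx":0.0094,"dy":-0.0129,"dz":-0.002,"roll":0.0,"jaw":0.0},
    {"dx":0.0094,"dy":-0.0129,"dz":-0.0022,"roll":0.0,"jaw":0.0},
    {"dx":0.009,"dy":-0.0123,"dz":-0.005,"roll":0.0,"jaw":0.0},
    {"dx":0.0089,"dy":-0.0122,"dz":-0.0055,"roll":0.0,"jaw":0.0},
    {"dx":0.0081,"dy":-0.0111,"dz":-0.008,"roll":0.0,"jaw":0.0},
    {"dx":0.0081,"dy":-0.0111,"dz":-0.0083,"roll":0.0,"jaw":0.0},
    {"dx":0.007,"dy":-0.0096,"dz":-0.0105,"roll":0.0,"jaw":0.0},
  ],
)

```text
t: 56.5
eef_pos: [0.4973, 0.2549, 0.1976]
ee_rot: [3.142, -0.0, -0.942]
force: [-1.7, 1.2, 0.7]
width: 0.0004
gripper_force: 0.7
```

```bash
python3 - <<'E'
from h import *
s=get_state();e=s['eef_pos'];print(e,s['force'],(e[:2]-B)@U,(e[:2]-B)@N)
lid()
E
```

```text
[0.49732626 0.25492503 0.19757284] [-1.66622232  1.21293276  0.68233251] -0.01646174386115828 -0.00046004364010010686
top 8834 lid angle pct10/50/90 [0.97 1.41 1.63] max z 0.6771541882185358
scene 2314 lid angle pct10/50/90 [0.76 1.02 1.25] max z 0.5613976707943512
```

Contact is steady at about 2 N, so I'll continue closing.

Call:
servo_tool(
  moves=[
    {"dx":0.007,"dy":-0.0096,"dz":-0.0108,"roll":0.0,"jaw":0.0},
    {"dx":0.0056,"dy":-0.0077,"dz":-0.0128,"roll":0.0,"jaw":0.0},
    {"dx":0.0056,"dy":-0.0077,"dz":-0.0129,"roll":0.0,"jaw":0.0},
    {"dx":0.004,"dy":-0.0055,"dz":-0.0145,"roll":0.0,"jaw":0.0},
    {"dx":0.004,"dy":-0.0055,"dz":-0.0145,"roll":0.0,"jaw":0.0},
    {"dx":0.0022,"dy":-0.003,"dz":-0.0155,"roll":0.0,"jaw":0.0},
    {"dx":0.0022,"dy":-0.003,"dz":-0.0155,"roll":0.0,"jaw":0.0},
    {"dx":0.0,"dy":0.0,"dz":-0.01,"roll":0.0,"jaw":0.0},
    {"dx":0.0,"dy":0.0,"dz":-0.006,"roll":0.0,"jaw":0.0},
    {"dx":0.0,"dy":0.0,"dz":0.0,"roll":0.0,"jaw":0.0},
  ],
)

```text
t: 57.85
eef_pos: [0.5273, 0.2139, 0.0857]
ee_rot: [-3.142, -0.0, -0.942]
force: [-0.3, -0.4, -0.4]
width: -0.0
gripper_force: 0.0
```

```bash
cat >> h.py <<'E'
def shut():
    s=get_state();e=s['eef_pos'];print(e,s['force'],(e[:2]-B)@U)
    for n in('top','scene'):
        p,d=snap(n);W=cloud(n,d);q=W[...,:2]-B;u=q@U;l=q@N
        m=(abs(u)<.095)&(abs(l)<.1)&(W[...,2]<.2)&(W[...,2]>.08)
        x=u[m];z=W[...,2][m];w=np.ones(len(x),bool);A=np.c_[x,np.ones(len(x))]
        for _ in range(10):
            k=np.linalg.lstsq(A[w],z[w],rcond=None)[0];w=abs(z-A@k)<.006
        print(n,'lid slope rad',-np.arctan(k[0]).round(4),'z mid',k[1].round(4),w.sum())
E
python3 -c "
from h import *
shut()"
```

```text
[0.52730871 0.2138788  0.0856623 ] [-0.28676714 -0.40231775 -0.43723703] -0.06728676043827775
top lid slope rad -0.001 z mid 0.1071 2837
scene lid slope rad -0.0085 z mid 0.1069 1370
```

Call:
servo_tool(
  moves=[
    {"dx":0.0,"dy":0.0,"dz":-0.002,"roll":0.0,"jaw":0.0},
    {"dx":0.0,"dy":0.0,"dz":-0.001,"roll":0.0,"jaw":0.0},
    {"dx":0.0,"dy":0.0,"dz":0.0,"roll":0.0,"jaw":0.0},
    {"dx":0.0,"dy":0.0,"dz":0.0,"roll":0.0,"jaw":0.0},
    {"dx":0.0,"dy":0.0,"dz":0.02,"roll":0.0,"jaw":0.0},
    {"dx":0.0,"dy":0.0,"dz":0.05,"roll":0.0,"jaw":0.0},
    {"dx":0.0,"dy":0.0,"dz":0.05,"roll":0.0,"jaw":0.0},
    {"dx":0.0,"dy":0.0,"dz":0.05,"roll":0.0,"jaw":0.0},
    {"dx":0.0,"dy":0.0,"dz":0.0,"roll":0.0,"jaw":0.0},
    {"dx":0.0,"dy":0.0,"dz":0.0,"roll":0.0,"jaw":0.0},
  ],
)

```text
t: 59.2
eef_pos: [0.527, 0.2138, 0.2524]
ee_rot: [-3.141, 0.001, -0.942]
force: [-0.2, -0.0, 0.6]
width: 0.0004
gripper_force: 0.0
```

```bash
python3 -c "
from h import *
shut();survey(('scene',),'fin')"
```

```text
[0.52701301 0.21381537 0.25240884] [-0.20136026 -0.00298475  0.64003611] -0.06716384963190467
top lid slope rad 0.0001 z mid 0.1071 3788
scene lid slope rad -0.0047 z mid 0.1067 2505
scene orange
px [325. 272.] n 268 z 0.0287 cen mm [640.8 -61.5] size [22.3 94.3] ang 8.8
white
px [343. 248.] n 258 z 0.0189 cen mm [624.8  39.6] size [ 28.9 104.5] ang 8.4
px [335. 352.] n 242 z 0.0401 cen mm [ 794.6 -228.9] size [98.8 45.4] ang 25.6
px [283. 373.] n 337 z 0.0406 cen mm [ 740.2 -338.8] size [70.4 44.5] ang 46.0
px [227. 423.] n 230 z 0.0393 cen mm [ 723.4 -493.7] size [86.5 26.5] ang 38.0
```

View pics/finscene.png

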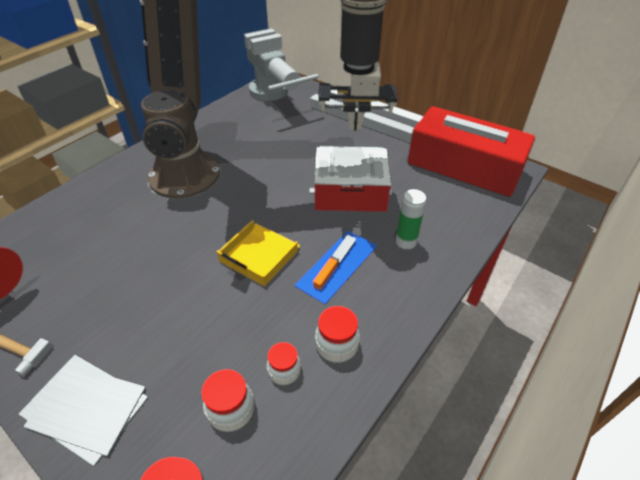

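The picture shows the lid shut at (352,165), the tray flat at (258,252) and the bar on its mat at (335,262). The can and jars have not moved, and no offcuts are left on the bench.

```bash
python3 -c "
from station import *
print(job_done())"
```

```text
the job is handed in; nothing more can be done
None
```

The job is handed in but returned no verdict; my last camera checks showed both offcuts tipped into the box, the lid shut, the tray upright on the bench, the bar on its mat, and the can and jar where they started.

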